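# Pack and clamp a driving lamp's mounting tab

## Robot

A 6-joint arm with a two-finger parallel gripper is mounted at the origin on the work surface. World frame = base frame: x ahead of the robot, y to its left, z up, the work surface at z = 0. Lengths are in mm, angles in rad, forces in N, time in s.
With the tool pointing down it reaches from about 275 to 750 mm from the base axis. Payload 10.2 kg.
Tool frame: the origin (TCP) lies at the very end of the fingers, on their centre line; the grasp point (between the pads) lies 19 mm behind it; z points along the fingers, y is the line along which they close (so a half turn about z gives the same grasp; the last joint's range is limited). The gripper opens to 85 mm and grips with 20 to 120 N. Pads are 22 mm wide; open, the fingers measure 114 mm over their backs; the gripper's body (76 mm by 85 mm) begins 54 mm behind the grasp point. The pads swing forward as they close: fully open they stand 13 mm farther back than shut.
Start: joints at [0.937, 0.313, 1.498, -0, 1.331, -0.223], TCP at [209.668, 481.321, 194.894] pointing down, gripper open.
Joint ranges: [-2.94, 2.94], [-0.97, 2.17], [0.19, 2.56], [-1.23, 4.37], [0.02, 3.11], [-2.88, 2.88]. Speed limits (rad/s): [2.39, 2.39, 3.01, 3.14, 3.14, 3.14].

## Interface

Orientations are given as a unit quaternion [w, x, y, z].
In Python, from rig import * gives the robot as it stands. The module is installed in compiled form; this text tells all that it offers.
- The arm moves only by the shell command python3 -m crank 'ROWS' [FORCE]. ROWS is JSON, a list that holds one entry, the list of rows, each a list of 7 numbers: the shift along the tool's x, y, z in units of 25 mm (1.0 is 25 mm), then the turn, a rotation vector about the tool's x, y, z in units of 8 degrees (1.0 is 8 degrees), then the finger opening in mm, from 0 to 85.4. A call has exactly 8 rows; each row shifts and turns the commanded pose from where the row before left it, along the tool's axes as they then stand; what a row does not reach is not made up. A row lasts 1/10 s, in which the tool goes at most 50 mm and 8.59 degrees, less where a joint would pass 70% of its speed; a pose out of reach is approached as far as the arm can. A call is refused whole if a number of a shift passes 1 or a number of a turn 1, either way. A call with a gripper value outside its range is refused whole. The fingers move at their own pace and stop on an object; FORCE is the grip in N (left out, the last holds). Time passes only in rows, so rows that do not move let the fingers close, or fill a call up. It gives the time, the measured TCP pose, the force, the opening and the grip force at its end, in the units of the state.
- sense(): the state, without advancing time (a new reading comes with each control period).
- capture(name): name is "side" or "top" or "wrist"; returns the picture (384x512x3 uint8, blue, green, red); there is no depth.
- camera_model(name): a dict with "fx", "fy", "cx", "cy" (pixels), "k1" (the pictures are not rectified: a ray, as slopes to the right and down, at radius r is drawn at 1 + k1 r^2 times it, then the intrinsics apply), "world_from_camera" (4x4, takes a point from camera to world coordinates); the wrist camera has in their place "T_tool_cam" (4x4, takes a point from camera to tool coordinates, whose origin is the TCP and whose axes are the flange's). Camera axes: x right, y up, looking along -z (the intrinsics and any distortion apply to the point x, -y, -z); pixel columns grow to the right and rows downward; lengths in mm; the calibration is good to about 2 mm. A picture is of the moment at which its call begins: read the wrist's pose just before it. camera_model takes no time and is no camera call.
- finish_job(): hands the job in; it is judged then, once.
The state is a dict: "time_s": time; "joints": joint angles; "dq": joint speeds; "tau": joint torques, N m; "eef_pos": TCP position; "ee_rot": TCP orientation; "force": force on the tool from outside, world axes, zero at the start; "wrist_torque": the same for the moment, N m; "grip_width": opening from 0.0 (shut) to 1.0 (fully open); "grip_force": force on a finger pad.
Only numpy, scipy, OpenCV 4.12 (cv2) and the standard library are available. Lean on these libraries where they do the work, as an engineer would, in place of code of your own. Each camera call takes 0.05 s, during which the arm holds its last target. There are 200 camera calls.

## Task

The red mounting tab of the driving lamp stands too far from the steel bracket: stand yellow shims from the rack side by side in the gap, all the way down on the plate, one after another until no more will go in. Then close the play by pressing the springy tab towards the bracket, pinching tab, shims and bracket together with the gripper, so that the upright stack sits tight between them, and finish while still holding it pinched. Leave the jar, the tape and the screwdriver alone.

Things in the scene. Friction and masses are not known exactly. Their poses are not given: they have to be found in the camera images.
- jig: aluminium repair plate, fixed, 100 x 270 x 12 mm (x, y, z), under lamp, tab and bracket. Origin on the bench below the gap; the plate spans y -68 to +202, x -50 to +50 mm. The gap to be packed runs along its y axis. The round black lamp (99 mm across, lens top 74 mm above the bench) lies on the plate with its centre at y = +140 mm.
- tab: red upright plate, 28 wide (x), 10 thick (y), 38 mm tall. Origin at the foot of its gap face, on the plate's top (12 mm above the bench), mid-width; axes as the jig's; its solid lies to +y. Sprung: rests fully open, can be pressed up to 10 mm towards -y (to the bracket) with about 4 N at 10 mm, and springs back. Behind it (+y) 60 mm are free up to the lamp, but for a 5 mm high foot.
- bracket: fixed steel upright plate facing the tab, 28 wide (x), 10 thick (y), 38 mm tall. Origin at the foot of its gap face, on the plate's top, mid-width; axes as the jig's; its solid lies to -y, with a 3 mm high foot behind. The gap from here (+y) to the tab is 19.5 to 31 mm, so it takes two or three shims (if a third is too tight to enter, the tab's travel takes up the rest).
- rack: grey shim rack, fixed, 60 x 110 mm, floor 8 mm above the bench, with ribs reaching 22 mm above the bench (34 mm wide in x). Origin on the bench under its centre; four slots across it at y = -36, -12, +12, +36 mm hold one shim each.
- shim0: yellow plastic plate upright in a rack slot (1 mm play), 40 wide (x), 8 thick (y), 55 mm tall, about 30 g; all four alike. Origin at the centre of its underside. Hold from above by the two narrow ends, top 8 mm only: the fingers are wider than its thickness and would rub on a shim beside it; let go with the tips just above that one's top and it slides home. Edges are set back under 1 mm.
- shim1: yellow plastic plate upright in a rack slot (1 mm play), 40 wide (x), 8 thick (y), 55 mm tall, about 30 g; all four alike. Origin at the centre of its underside. Hold from above by the two narrow ends, top 8 mm only: the fingers are wider than its thickness and would rub on a shim beside it; let go with the tips just above that one's top and it slides home. Edges are set back under 1 mm.
- shim2: yellow plastic plate upright in a rack slot (1 mm play), 40 wide (x), 8 thick (y), 55 mm tall, about 30 g; all four alike. Origin at the centre of its underside. Hold from above by the two narrow ends, top 8 mm only: the fingers are wider than its thickness and would rub on a shim beside it; let go with the tips just above that one's top and it slides home. Edges are set back under 1 mm.
- shim3: yellow plastic plate upright in a rack slot (1 mm play), 40 wide (x), 8 thick (y), 55 mm tall, about 30 g; all four alike. Origin at the centre of its underside. Hold from above by the two narrow ends, top 8 mm only: the fingers are wider than its thickness and would rub on a shim beside it; let go with the tips just above that one's top and it slides home. Edges are set back under 1 mm.
- jar: small amber jar of screws with a blue cap, 52 mm across, 60 mm tall; bystander. Origin at the centre of its underside.
- tape: black tape roll, 84 mm across, 22 mm tall, lying flat; bystander. Origin at the centre of its underside.
- driver: screwdriver with a yellow handle lying on the bench; bystander. Origin on the bench under its middle, lying along its x axis.
There are look-alikes about, which are no part of the job. Leave any white look-alike of the shim2 alone. Leave any green or pink look-alike of the shim3 alone.

How it is judged:
By the outcome, as a careful person would: the job done as asked, in the order asked, and still so for the second after the job is handed in, while the arm keeps its last pose, push and grip.
It also fails if it takes over 72 s, if anything falls off the work surface, if the arm or the gripper's body presses on something with over 40 N, if the wrist force passes 120 N, or if a joint passes its speed limit or range.

## Working session

There is one attempt and no reset: what is moved stays moved. The work goes in short steps, Python scripts to look and compute and a shell command to move; the robot and the scene stay as the last step left them, time stands still between calls to the robot, and variables do not carry over. Pictures are saved under pics/ and viewed, at most 10 in all, crops included, and the job is handed in when it is done.

```bash
mkdir -p pics
cat > h.py <<'E'
from rig import *
import numpy as np, cv2
from scipy.spatial.transform import Rotation as R
def q2R(q): return R.from_quat([q[1],q[2],q[3],q[0]]).as_matrix()
def pose(name):
    m=camera_model(name)
    if name=="wrist":
        s=sense(); T=np.eye(4); T[:3,:3]=q2R(s["ee_rot"]); T[:3,3]=s["eef_pos"]
        return m,T@np.array(m["T_tool_cam"])
    return m,np.array(m["world_from_camera"])
def ray(m,T,u,v):
    x=(u-m["cx"])/m["fx"]; y=(v-m["cy"])/m["fy"]; a,b=x,y
    for _ in range(20):
        f=1+m["k1"]*(a*a+b*b); a,b=x/f,y/f
    return T[:3,3],T[:3,:3]@np.array([a,-b,-1])
def onz(m,T,u,v,z):
    o,d=ray(m,T,u,v); return (o+d*(z-o[2])/d[2])
def proj(m,T,p):
    c=np.linalg.inv(T)@np.append(p,1); a,b=c[0]/-c[2],-c[1]/-c[2]; f=1+m["k1"]*(a*a+b*b)
    return np.array([m["fx"]*a*f+m["cx"],m["fy"]*b*f+m["cy"]])
E
python3 - <<'E'
from h import *
s=sense();print(s)
a={n:capture(n) for n in("top","side","wrist")}
for n,i in a.items(): cv2.imwrite(f"pics/{n}0.png",i); m,T=pose(n);print(n,m["fx"],m["k1"],T.round(2).tolist())
cv2.imwrite("pics/top0x.png",cv2.resize(a["top"],(800,600),interpolation=cv2.INTER_CUBIC))
E
```

```text
{'time_s': 0.0, 'joints': array([ 9.36629985e-01,  3.13441590e-01,  1.49847134e+00,  3.70217394e-05,
        1.33099511e+00, -2.23392706e-01]), 'dq': array([-0.00065144, -0.00148197,  0.00153675, -0.00107294, -0.00036741,
        0.00015009]), 'tau': array([ 7.71974442e-05, -4.12270010e+01, -2.59741151e+01, -1.66824047e-04,
        4.15772956e-03,  3.04943399e-05]), 'eef_pos': array([209.44973042, 481.06851529, 194.32651708]), 'ee_rot': array([-2.89795043e-04,  2.03950134e-01,  9.78981057e-01, -5.90682275e-04]), 'force': array([-0.22588886,  0.57733286, -0.88584698]), 'wrist_torque': array([ 0.01025934,  0.02840807, -0.00648541]), 'grip_force': 0.0, 'grip_width': 0.9997802373219996}
top 407.00201281078523 -0.11719474396487152 [[0.0, 0.98, -0.18, 356.33], [-1.0, 0.0, 0.0, 1.79], [0.0, 0.18, 0.98, 1168.04], [0.0, 0.0, 0.0, 1.0]]
side 373.532740176503 -0.08284605965608056 [[1.0, 0.04, -0.02, 553.37], [-0.04, 0.63, -0.77, -702.54], [-0.02, 0.77, 0.63, 631.08], [0.0, 0.0, 0.0, 1.0]]
wrist 304.3126777760348 -0.008321023599529676 [[0.4, -0.89, -0.24, 147.5], [0.92, 0.38, 0.11, 508.32], [-0.0, -0.26, 0.96, 373.43], [0.0, 0.0, 0.0, 1.0]]
```

View pics/top0x.png

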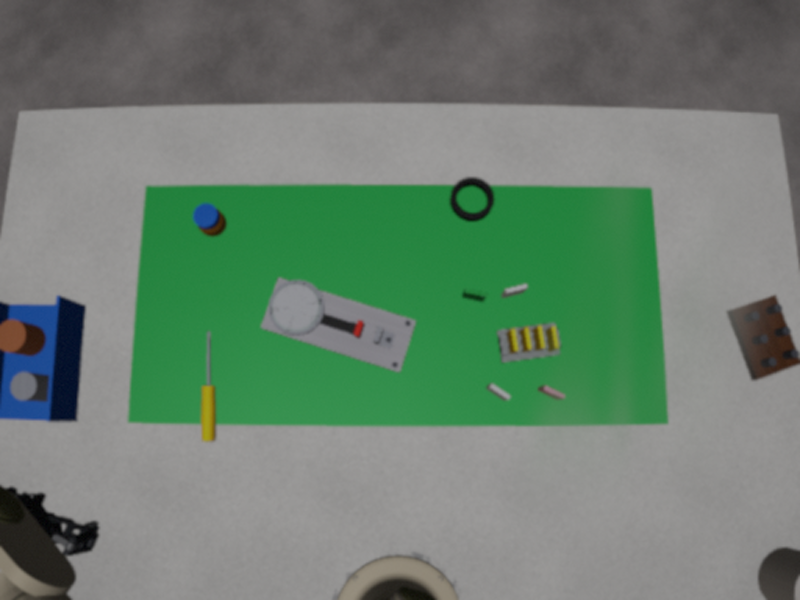

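View pics/side0.png

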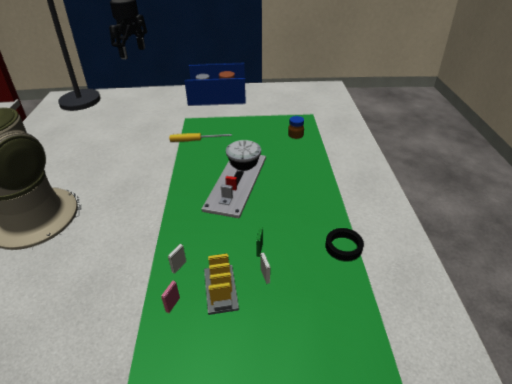

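The top view shows the plate (lamp at 297,308; tab 360,328; bracket 383,337) and the rack with four yellow shims at (515..553, 338). The green, white and pink look-alikes lie around the rack. The side view agrees with this. Next I compute rough poses.

Run:
```python
from h import *
m,T=pose("top"); k=1/1.5625
g=lambda u,v,z:onz(m,T,u*k,v*k,z)[:2].round(1)
for p in [(280,278),(415,321),(402,371),(262,328)]: print("plate",g(*p,12))
print("lamp",g(297,308,74),"tab",g(360,327,50),"br",g(381,335,50))
i=cv2.imread("pics/top0.png"); h=cv2.cvtColor(i,cv2.COLOR_BGR2HSV)
y=cv2.inRange(h,(20,150,90),(35,255,255))
n,_,st,c=cv2.connectedComponentsWithStats(y)
for a,b in zip(st[1:],c[1:]):
    if a[4]>8: print(a,onz(m,T,*b,50)[:2].round(1))
```

```text
plate [608.7 221.5]
plate [528.7 -30.2]
plate [436.9  -6.5]
plate [514.4 251.5]
lamp [541.6 177.8] tab [511.9  68.4] br [497.8  31.1]
[343 209   5  14  42] [ 495.6 -251.3]
[326 211   5  14  44] [ 489.9 -202.8]
[335 210   5  14  43] [ 492.1 -227.2]
[352 210   5  13  38] [ 494.4 -276.2]
[129 247   9  35 281] [360.4 334.6]
```

```bash
cat >> h.py <<'E'
def state():
    s=sense(); M=q2R(s["ee_rot"]); return s,np.array(s["eef_pos"]),M
def yawof(M): return np.degrees(np.arctan2(M[1,1],M[0,1]))
def plan(tgt,yaw,n,nt=None,grip=85):
    "straight line to tgt in n rows, turn to tool-y heading yaw within first nt rows; levels tool as well"
    s,p,M=state(); nt=nt or n; d=(np.array(tgt)-p)/n
    c,si=np.cos(np.radians(yaw)),np.sin(np.radians(yaw))
    G=np.array([[si,c,0],[-c,si,0],[0,0,-1]]).astype(float); G[:,0]=np.cross(G[:,1],G[:,2])
    rv=R.from_matrix(M.T@G).as_rotvec(); st=R.from_rotvec(rv/nt).as_matrix(); rows=[]
    for i in range(n):
        t=np.degrees(rv)/nt/8 if i<nt else np.zeros(3)
        rows.append([round(float(x),2)+0 for x in list(M.T@d/25)+list(t)]+[grip])
        if i<nt: M=M@st
    for k in range(0,n,8): print(str([rows[k:k+8]]).replace(" ",""))
    return rows
E
python3 -c "
from h import *
r=plan([500,45,150],-17,24,12)
print(np.abs(r)[:,:6].max())"
```

```text
[[[-0.73,-0.47,0.07,0.0,0.0,0.87,85],[-0.79,-0.38,0.07,0.0,0.0,0.87,85],[-0.83,-0.28,0.07,0.0,0.0,0.87,85],[-0.85,-0.18,0.07,0.0,0.0,0.87,85],[-0.87,-0.08,0.07,0.0,0.0,0.87,85],[-0.87,0.03,0.07,0.0,0.0,0.87,85],[-0.86,0.14,0.07,0.0,0.0,0.87,85],[-0.84,0.24,0.07,0.0,0.0,0.87,85]]]
[[[-0.8,0.34,0.07,0.0,0.0,0.87,85],[-0.76,0.43,0.07,0.0,0.0,0.87,85],[-0.7,0.52,0.07,0.0,0.0,0.87,85],[-0.63,0.6,0.07,0.0,0.0,0.87,85],[-0.55,0.68,0.07,0.0,0.0,0.0,85],[-0.55,0.68,0.07,0.0,0.0,0.0,85],[-0.55,0.68,0.07,0.0,0.0,0.0,85],[-0.55,0.68,0.07,0.0,0.0,0.0,85]]]
[[[-0.55,0.68,0.07,0.0,0.0,0.0,85],[-0.55,0.68,0.07,0.0,0.0,0.0,85],[-0.55,0.68,0.07,0.0,0.0,0.0,85],[-0.55,0.68,0.07,0.0,0.0,0.0,85],[-0.55,0.68,0.07,0.0,0.0,0.0,85],[-0.55,0.68,0.07,0.0,0.0,0.0,85],[-0.55,0.68,0.07,0.0,0.0,0.0,85],[-0.55,0.68,0.07,0.0,0.0,0.0,85]]]
0.87
```

```bash
python3 -m crank '[[[-0.73,-0.47,0.07,0,0,0.87,85],[-0.79,-0.38,0.07,0,0,0.87,85],[-0.83,-0.28,0.07,0,0,0.87,85],[-0.85,-0.18,0.07,0,0,0.87,85],[-0.87,-0.08,0.07,0,0,0.87,85],[-0.87,0.03,0.07,0,0,0.87,85],[-0.86,0.14,0.07,0,0,0.87,85],[-0.84,0.24,0.07,0,0,0.87,85]]]'
python3 -m crank '[[[-0.8,0.34,0.07,0,0,0.87,85],[-0.76,0.43,0.07,0,0,0.87,85],[-0.7,0.52,0.07,0,0,0.87,85],[-0.63,0.6,0.07,0,0,0.87,85],[-0.55,0.68,0.07,0,0,0,85],[-0.55,0.68,0.07,0,0,0,85],[-0.55,0.68,0.07,0,0,0,85],[-0.55,0.68,0.07,0,0,0,85]]]'
python3 -m crank '[[[-0.55,0.68,0.07,0,0,0,85],[-0.55,0.68,0.07,0,0,0,85],[-0.55,0.68,0.07,0,0,0,85],[-0.55,0.68,0.07,0,0,0,85],[-0.55,0.68,0.07,0,0,0,85],[-0.55,0.68,0.07,0,0,0,85],[-0.55,0.68,0.07,0,0,0,85],[-0.55,0.68,0.07,0,0,0,85]]]'
python3 - <<'E'
from h import *
m,T=pose("wrist"); np.save("T1.npy",T); i=capture("wrist"); cv2.imwrite("pics/w1.png",i)
s,p,M=state(); print(p,yawof(M),s["dq"].round(3))
cv2.imwrite("pics/w1x.png",cv2.resize(i,(800,600),interpolation=cv2.INTER_CUBIC))
E
```

```text
time_s: 0.95
eef_pos: [306.8, 335.4, 180.7]
ee_rot: [-0.0, 0.639, 0.769, -0.0]
force: [-0.2, 0.5, 0.4]
grip_width: 0.994
grip_force: 0.0
time_s: 1.75
eef_pos: [403.8, 190.2, 166.7]
ee_rot: [-0.0, 0.804, 0.594, -0.0]
force: [0.0, -0.2, -0.4]
grip_width: 0.99
grip_force: 0.0
time_s: 2.55
eef_pos: [501.5, 45.2, 152.6]
ee_rot: [-0.0, 0.804, 0.594, -0.0]
force: [0.1, 0.1, -0.0]
grip_width: 0.997
grip_force: 0.0
[502.93194365  42.88955555 152.28790829] -17.159059517851635 [ 0.044 -0.021  0.034  0.006 -0.001  0.065]
```

View pics/w1x.png

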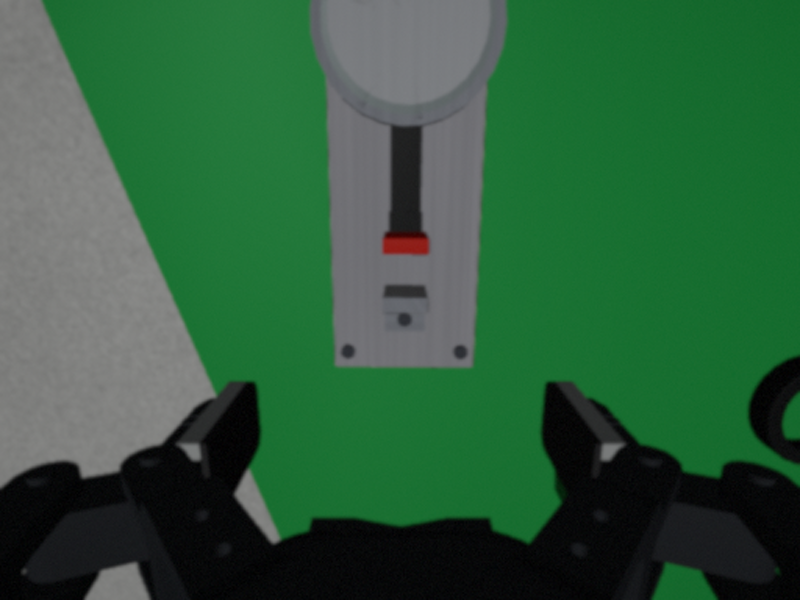

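The wrist view shows the tab top (384–429, 236–253) and the bracket top (384–428, 297–312), with its dark gap face above that (285–297). The plate edges run from x=327–487 at the top to 335–473 at the bottom. Next I measure the edges with sub-pixel accuracy.

Run:
```python
from h import *
m=camera_model("wrist"); T=np.load("T1.npy"); i=cv2.imread("pics/w1.png")
c=i[148:206,252:268].mean(1)
for k,r in enumerate(c): print(148+k,r.round().astype(int),end="; ")
k=1/1.5625
g=lambda u,v,z:onz(m,T,(u+.5)*k-.5,(v+.5)*k-.5,z)
print()
for n,u,v,z in [("tabL",384,253,50),("tabR",429,253,50),("brL",384,297,50),("brR",428,297,50),("brBL",385,312,50),("brBR",427,312,50),("pBL",335,367,12),("pBR",473,367,12),("pTL",328,110,12),("pTR",486,100,12)]: print(n,g(u,v,z).round(1))
```

```text
148 [17 18 42]; 149 [ 8  9 50]; 150 [ 3  5 56]; 151 [ 5  7 72]; 152 [ 12  17 104]; 153 [ 21  27 131]; 154 [ 26  31 141]; 155 [ 26  32 143]; 156 [ 25  31 143]; 157 [ 24  30 143]; 158 [ 23  29 143]; 159 [ 23  29 143]; 160 [ 23  29 143]; 161 [ 34  37 139]; 162 [ 67  66 129]; 163 [ 99  95 116]; 164 [113 109 112]; 165 [116 112 112]; 166 [116 112 112]; 167 [117 112 112]; 168 [116 112 112]; 169 [116 112 112]; 170 [116 112 112]; 171 [116 112 112]; 172 [116 112 112]; 173 [116 112 112]; 174 [116 112 112]; 175 [116 112 112]; 176 [116 112 112]; 177 [116 112 112]; 178 [116 112 112]; 179 [116 112 112]; 180 [115 110 110]; 181 [105 101 101]; 182 [82 79 79]; 183 [58 57 56]; 184 [48 48 48]; 185 [47 46 46]; 186 [47 46 47]; 187 [48 48 47]; 188 [49 48 48]; 189 [57 56 55]; 190 [78 75 73]; 191 [101  95  93]; 192 [109 103 100]; 193 [110 104 102]; 194 [110 104 101]; 195 [110 104 102]; 196 [110 104 101]; 197 [110 104 101]; 198 [109 103 100]; 199 [104  98  96]; 200 [93 88 86]; 201 [85 80 78]; 202 [81 76 74]; 203 [79 74 71]; 204 [79 74 71]; 205 [79 73 71]; 
tabL [498.   71.4  50. ]
tabR [523.7  63.6  50. ]
brL [489.9  45.7  50. ]
brR [515.6  37.8  50. ]
brBL [487.7  36.4  50. ]
brBR [512.4  28.9  50. ]
pBL [436.4  -2.2  12. ]
pBR [531.6 -31.2  12. ]
pTL [488.6 162.4  12. ]
pTR [584.6 139.1  12. ]
```

```bash
python3 -c "
from h import *
plan([490,-240,150],4,16,8)"
```

```text
[[[-0.69,0.18,0.01,0.0,0.0,-0.33,85],[-0.69,0.15,0.01,0.0,0.0,-0.33,85],[-0.7,0.11,0.01,0.0,0.0,-0.33,85],[-0.7,0.08,0.01,0.0,0.0,-0.33,85],[-0.71,0.05,0.01,0.0,0.0,-0.33,85],[-0.71,0.02,0.01,0.0,0.0,-0.33,85],[-0.71,-0.02,0.01,0.0,0.0,-0.33,85],[-0.71,-0.05,0.01,0.0,0.0,-0.33,85]]]
[[[-0.7,-0.08,0.01,0.0,0.0,0.0,85],[-0.7,-0.08,0.01,0.0,0.0,0.0,85],[-0.7,-0.08,0.01,0.0,0.0,0.0,85],[-0.7,-0.08,0.01,0.0,0.0,0.0,85],[-0.7,-0.08,0.01,0.0,0.0,0.0,85],[-0.7,-0.08,0.01,0.0,0.0,0.0,85],[-0.7,-0.08,0.01,0.0,0.0,0.0,85],[-0.7,-0.08,0.01,0.0,0.0,0.0,85]]]
```

```bash
python3 -m crank '[[[-0.69,0.18,0.01,0,0,-0.33,85],[-0.69,0.15,0.01,0,0,-0.33,85],[-0.7,0.11,0.01,0,0,-0.33,85],[-0.7,0.08,0.01,0,0,-0.33,85],[-0.71,0.05,0.01,0,0,-0.33,85],[-0.71,0.02,0.01,0,0,-0.33,85],[-0.71,-0.02,0.01,0,0,-0.33,85],[-0.71,-0.05,0.01,0,0,-0.33,85]]]' >/dev/null
python3 -m crank '[[[-0.7,-0.08,0.01,0,0,0,85],[-0.7,-0.08,0.01,0,0,0,85],[-0.7,-0.08,0.01,0,0,0,85],[-0.7,-0.08,0.01,0,0,0,85],[-0.7,-0.08,0.01,0,0,0,85],[-0.7,-0.08,0.01,0,0,0,85],[-0.7,-0.08,0.01,0,0,0,85],[-0.7,-0.08,0.01,0,0,0,85]]]'
python3 - <<'E'
from h import *
capture("wrist")
m,T=pose("wrist"); np.save("T2.npy",T); i=capture("wrist"); cv2.imwrite("pics/w2.png",i)
s,p,M=state(); print(p,yawof(M),s["dq"].round(3))
cv2.imwrite("pics/w2x.png",cv2.resize(i,(800,600),interpolation=cv2.INTER_CUBIC))
E
```

```text
time_s: 4.2
eef_pos: [488.9, -237.9, 148.8]
ee_rot: [-0.0, 0.682, 0.732, 0.0]
force: [0.4, 0.5, -0.8]
grip_width: 0.997
grip_force: 0.0
[ 488.72351537 -238.74966276  148.66349248] 3.943488967871657 [ 0.038 -0.018  0.028  0.013  0.     0.031]
```

View pics/w2x.png

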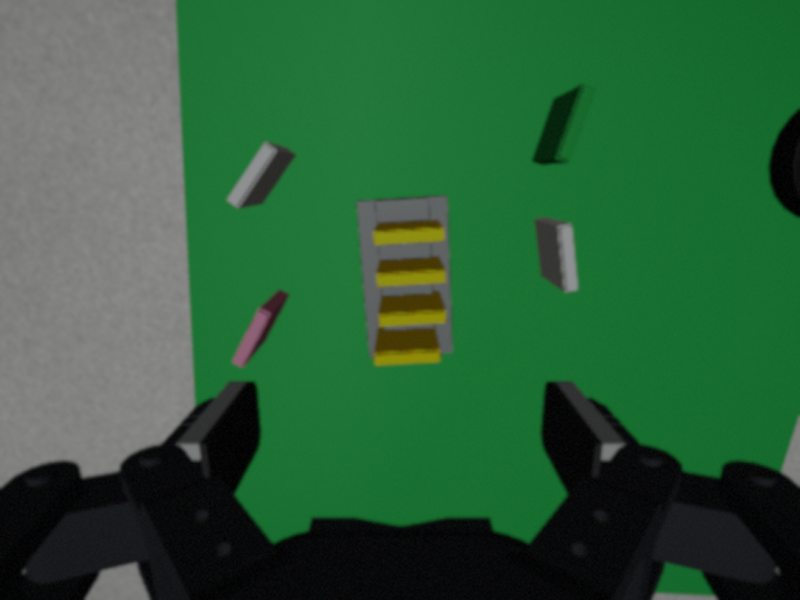

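The wrist view shows the four yellow shims upright in the rack. Their bright top faces are at v ≈ 235, 276, 317 and 356 (u 375–445), and the look-alikes stand clear of the rack. Next I fit the top faces.

```bash
cat >> h.py <<'E'
def tops(i,m,T,z,vmin=110):
    h=cv2.cvtColor(i,cv2.COLOR_BGR2HSV); y=cv2.inRange(h,(22,150,vmin),(35,255,255))
    out=[]
    for c in cv2.findContours(y,cv2.RETR_EXTERNAL,cv2.CHAIN_APPROX_NONE)[0]:
        if cv2.contourArea(c)<80: continue
        (u,v),wh,_=cv2.minAreaRect(c); b=cv2.boxPoints(cv2.minAreaRect(c))
        w=np.array([onz(m,T,*q,z)[:2] for q in b]).astype(np.float32); (x,yy),d,_=cv2.minAreaRect(w)
        e=max((w[1]-w[0],w[2]-w[1]),key=np.linalg.norm); a=np.degrees(np.arctan2(e[1],e[0])); a=(a+90)%180-90
        out.append((onz(m,T,u,v,z)[:2].round(1),np.round(d,1),round(a,1),np.round((u,v)).tolist()))
    return out
E
python3 - <<'E'
from h import *
m=camera_model("wrist"); T=np.load("T2.npy"); i=cv2.imread("pics/w2.png")
print(i[140:240,262].tolist()[::4])
for o in tops(i,m,T,63): print(*o)
E
```

```text
[[90, 92, 90], [5, 57, 73], [14, 135, 134], [14, 143, 143], [90, 106, 105], [99, 99, 94], [87, 90, 88], [2, 56, 71], [2, 61, 73], [10, 136, 139], [20, 140, 142], [97, 97, 94], [58, 72, 76], [1, 56, 70], [3, 57, 72], [7, 103, 113], [13, 141, 143], [77, 111, 111], [10, 57, 71], [4, 57, 72], [5, 58, 72], [4, 90, 107], [7, 138, 142], [34, 130, 112], [54, 116, 30]]
[ 493.7 -274.9] [39.2  7.8] 7.5 [260.0, 228.0]
[ 495.  -250.5] [37.7  7.4] 7.8 [263.0, 203.0]
[ 492.4 -226.9] [38.4  7. ] 7.5 [263.0, 177.0]
[ 489.4 -203.4] [38.3  7.4] 7.5 [261.0, 151.0]
```

```bash
python3 -c "
from h import *
plan([489.4,-203.4,85],7.5,8,8,60)"
```

```text
[[[0.18,0.02,0.32,0.0,0.0,-0.06,60],[0.18,0.02,0.32,0.0,0.0,-0.06,60],[0.18,0.02,0.32,0.0,0.0,-0.06,60],[0.18,0.02,0.32,0.0,0.0,-0.06,60],[0.18,0.02,0.32,0.0,0.0,-0.06,60],[0.18,0.02,0.32,0.0,0.0,-0.06,60],[0.18,0.02,0.32,0.0,0.0,-0.06,60],[0.18,0.03,0.32,0.0,0.0,-0.06,60]]]
```

```bash
python3 -m crank '[[[0.18,0.02,0.32,0,0,-0.06,60],[0.18,0.02,0.32,0,0,-0.06,60],[0.18,0.02,0.32,0,0,-0.06,60],[0.18,0.02,0.32,0,0,-0.06,60],[0.18,0.02,0.32,0,0,-0.06,60],[0.18,0.02,0.32,0,0,-0.06,60],[0.18,0.03,0.32,0,0,-0.06,60],[0,0,0.32,0,0,-0.06,60]]]' >/dev/null
python3 - <<'E'
from h import *
capture("wrist"); capture("wrist")
m,T=pose("wrist"); np.save("T3.npy",T); i=capture("wrist"); cv2.imwrite("pics/w3.png",i)
s,p,M=state(); print(p,yawof(M),s["dq"].round(3),s["grip_width"])
for o in tops(i,m,T,63): print(*o)
plan([489.4,-203.4,54],7.5,4,4,60)
E
```

```text
[ 489.5255559  -204.87049965   84.4814556 ] 7.901037619511769 [-0.001 -0.012 -0.016  0.001  0.007  0.001] 0.7022142563864101
[ 493.6 -273.9] [38.6  9.5] 8.1 [250.0, 302.0]
[ 494.8 -250. ] [39.  9.] 8.1 [256.0, 274.0]
[ 492.3 -226.8] [37.9  9.2] 8.1 [258.0, 245.0]
[ 489.6 -203. ] [38.2  8.7] 8.0 [258.0, 213.0]
[[[0.01,0.0,0.3,0.0,0.0,0.01,60],[0.01,0.0,0.3,0.0,0.0,0.01,60],[0.01,0.0,0.3,0.0,0.0,0.01,60],[0.01,0.0,0.3,0.0,0.0,0.01,60]]]
```

```bash
python3 -m crank '[[[0.02,0,0.3,0,0,0,60],[0.02,0,0.3,0,0,0,60],[0.02,0,0.3,0,0,0,60],[0.01,0,0.32,0,0,0,60],[0,0,0,0,0,0,60],[0,0,0,0,0,0,36],[0,0,0,0,0,0,36],[0,0,0,0,0,0,36]]]' 40
python3 -m crank '[[[0,0,0,0,0,0,36],[0,0,-0.5,0,0,0,36],[0,0,-0.5,0,0,0,36],[0,0,-0.5,0,0,0,36],[0,0,-0.5,0,0,0,36],[0,0,-0.5,0,0,0,36],[0,0,-0.5,0,0,0,36],[0,0,-0.5,0,0,0,36]]]' 40
python3 - <<'E'
from h import *
i=capture("wrist"); cv2.imwrite("pics/w4.png",i); cv2.imwrite("pics/w4x.png",cv2.resize(i,(640,480)))
s,p,M=state(); print(p,yawof(M),s["grip_width"],s["grip_force"])
# target: shim centre 5 mm off bracket face
a=np.radians(-16.95); o=np.array([502.7,41.75]); yj=np.array([-np.sin(a),np.cos(a)])
for d in(4.8,13,21.5): print(d,o+yj*d)
t=o+yj*5; plan([*t,145],-16.95,16,8,36)
E
```

```text
time_s: 6.05
eef_pos: [489.6, -203.2, 54.7]
ee_rot: [0.0, 0.657, 0.754, 0.0]
force: [0.8, -0.1, 0.5]
grip_width: 0.422
grip_force: 0.0
time_s: 6.85
eef_pos: [489.4, -203.1, 143.1]
ee_rot: [0.0, 0.657, 0.754, -0.0]
force: [0.0, 0.2, 0.5]
grip_width: 0.422
grip_force: 0.0
[ 490.21877779 -203.65496061  144.99926751] 7.907886221383599 0.4180061425311027 0.0
4.8 [504.09937789  46.34148576]
13 [506.48998178  54.18527395]
21.5 [508.96804679  62.31602999]
[[[0.61,0.12,0.0,0.0,0.0,0.39,36],[0.62,0.09,0.0,0.0,0.0,0.39,36],[0.62,0.05,0.0,0.0,0.0,0.39,36],[0.63,0.02,0.0,0.0,0.0,0.39,36],[0.63,-0.01,0.0,0.0,0.0,0.39,36],[0.62,-0.05,0.0,0.0,0.0,0.39,36],[0.62,-0.08,0.0,0.0,0.0,0.39,36],[0.62,-0.12,0.0,0.0,0.0,0.39,36]]]
[[[0.61,-0.15,0.0,0.0,0.0,0.0,36],[0.61,-0.15,0.0,0.0,0.0,0.0,36],[0.61,-0.15,0.0,0.0,0.0,0.0,36],[0.61,-0.15,0.0,0.0,0.0,0.0,36],[0.61,-0.15,0.0,0.0,0.0,0.0,36],[0.61,-0.15,0.0,0.0,0.0,0.0,36],[0.61,-0.15,0.0,0.0,0.0,0.0,36],[0.61,-0.15,0.0,0.0,0.0,0.0,36]]]
```

View pics/w4x.png

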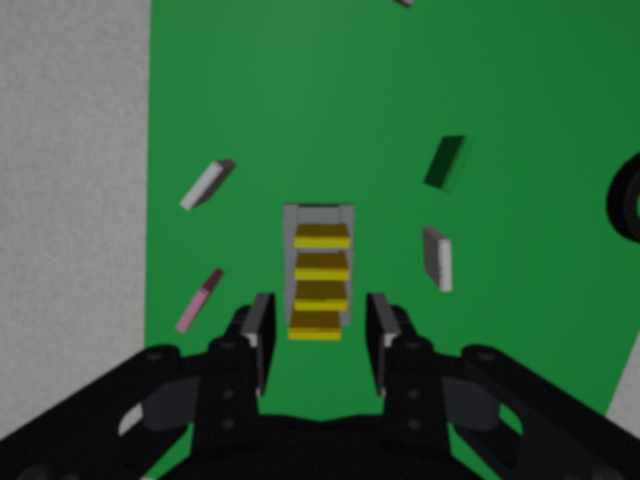

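The gripper came up empty: all four shims are still in the rack, and the finger tips are at (270,293) and (370,293). I'll work out where the tips actually lie in tool z.

Run:
```python
from h import *
m=camera_model("wrist"); A=np.array(m["T_tool_cam"]); print(A.round(2).tolist())
for z in(0,-4,-8,-12,-16):
  for x in(-11,11): print(z,x,[(proj(m,A,[x,y,z])*1.25).round(0).tolist() for y in(-18,18)])
i=cv2.imread("pics/w4.png"); T=np.load("T3.npy")
cv2.imwrite("pics/w4c.png",cv2.resize(i[215:320,170:340],(800,494),interpolation=cv2.INTER_CUBIC)*1)
```

```text
[[0.0, 0.96, 0.26, 67.22], [1.0, -0.0, 0.0, -0.94], [0.0, 0.26, -0.96, -178.97], [0.0, 0.0, 0.0, 1.0]]
0 -11 [[287.0, 302.0], [357.0, 302.0]]
0 11 [[286.0, 261.0], [359.0, 261.0]]
-4 -11 [[286.0, 305.0], [358.0, 306.0]]
-4 11 [[285.0, 263.0], [360.0, 264.0]]
-8 -11 [[285.0, 309.0], [359.0, 309.0]]
-8 11 [[284.0, 266.0], [360.0, 266.0]]
-12 -11 [[284.0, 312.0], [360.0, 313.0]]
-12 11 [[283.0, 269.0], [361.0, 269.0]]
-16 -11 [[284.0, 316.0], [361.0, 316.0]]
-16 11 [[283.0, 272.0], [362.0, 272.0]]
```

View pics/w4c.png

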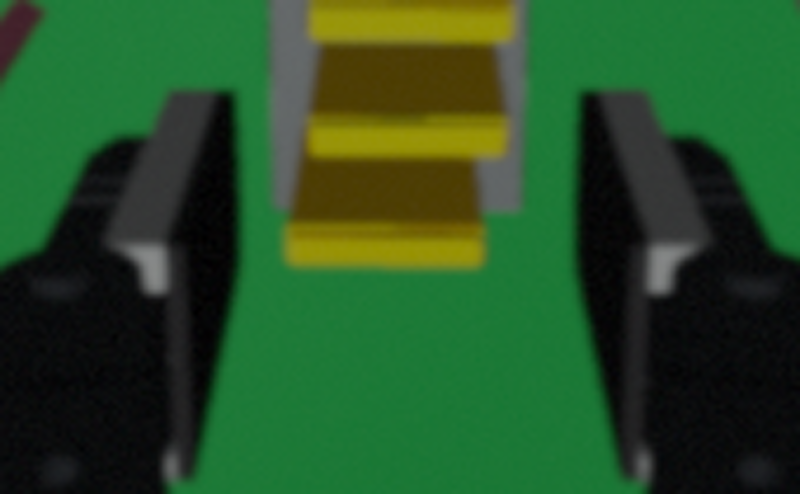

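```bash
python3 -m crank '[[[0.02,0,0.8,0,0,0,60],[0,0,0.8,0,0,0,60],[0,0,0.8,0,0,0,60],[0,0,0.8,0,0,0,60],[0,0,0.77,0,0,0,60],[0,0,0,0,0,0,36],[0,0,0,0,0,0,36],[0,0,0,0,0,0,36]]]' 40
python3 - <<'E'
from h import *
m,T=pose("wrist"); i=capture("wrist"); cv2.imwrite("pics/w5.png",i); s,p,M=state(); print(p,s["grip_width"]*85.4,s["grip_force"]);cv2.imwrite("pics/w5x.png",cv2.resize(i,(640,480)))
for o in tops(i,m,T,63): print(*o)
E
```

```text
time_s: 7.7
eef_pos: [489.9, -203.0, 43.8]
ee_rot: [0.001, 0.657, 0.754, 0.0]
force: [-0.7, 0.0, 0.0]
grip_width: 0.424
grip_force: 0.0
[ 489.87421553 -202.961597     43.74580042] 36.09588833907145 0.0
[ 494.8 -250.1] [39.1  9.8] 8.0 [255.0, 310.0]
[ 492.7 -226.4] [38.9  9.2] 8.0 [257.0, 275.0]
[ 489.7 -203. ] [39.2  9.1] 8.0 [258.0, 238.0]
```

View pics/w5x.png

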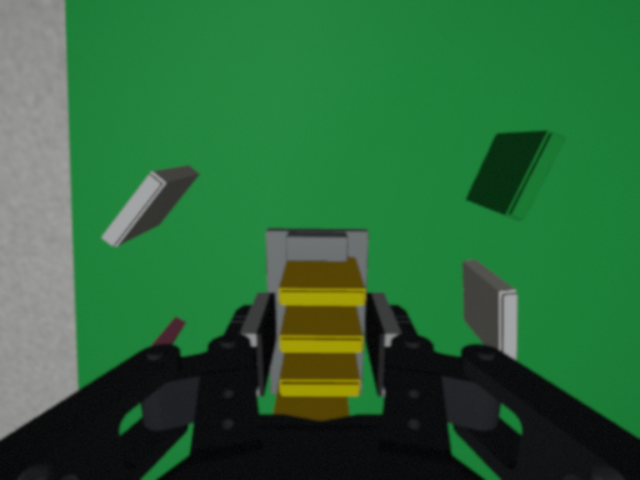

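The fingers closed freely above the shim top: the tips are at (275,293) and (367,293), and the shim still spans 278–366. So the real tips sit well behind the stated TCP. I'll step down to find where they first grip.

```bash
python3 -m crank '[[[0,0,0,0,0,0,60],[0,0,0.2,0,0,0,60],[0,0,0.2,0,0,0,60],[0,0,0,0,0,0,36],[0,0,0,0,0,0,36],[0,0,0,0,0,0,36],[0,0,0,0,0,0,36],[0,0,0,0,0,0,36]]]' 40
python3 -m crank '[[[0,0,0,0,0,0,60],[0,0,0.14,0,0,0,60],[0,0,0.14,0,0,0,60],[0,0,0,0,0,0,36],[0,0,0,0,0,0,36],[0,0,0,0,0,0,36],[0,0,0,0,0,0,36],[0,0,0,0,0,0,36]]]' 40
```

```text
time_s: 8.55
eef_pos: [489.4, -202.6, 32.7]
ee_rot: [0.0, 0.657, 0.754, 0.0]
force: [0.3, -0.1, 0.1]
grip_width: 0.423
grip_force: 0.0
time_s: 9.35
eef_pos: [489.6, -202.7, 25.9]
ee_rot: [0.0, 0.657, 0.754, 0.0]
force: [1.8, 0.1, 2.2]
grip_width: 0.423
grip_force: 1.1
```

```bash
python3 -m crank '[[[0,0,0,0,0,0,60],[0,0,0,0,0,0,60],[0,0,0.12,0,0,0,60],[0,0,0.12,0,0,0,60],[0,0,0,0,0,0,36],[0,0,0,0,0,0,36],[0,0,0,0,0,0,36],[0,0,0,0,0,0,36]]]' 40
python3 - <<'E'
from h import *
m,T=pose("wrist"); i=capture("wrist"); cv2.imwrite("pics/w6.png",i); s,p,M=state(); print(p,s["grip_width"]*85.4,s["grip_force"],s["force"])
for o in tops(i,m,T,63): print(*o)
E
```

```text
time_s: 10.15
eef_pos: [489.4, -202.6, 19.7]
ee_rot: [0.0, 0.657, 0.754, -0.0]
force: [-0.2, -0.5, -0.4]
grip_width: 0.43
grip_force: 39.9
[ 489.36877579 -202.62899236   19.71132681] 36.55466774452668 39.93269607424736 [-0.09415423  0.88479384  1.07905537]
[ 493.6 -245.6] [24.8  1.9] 8.0 [254.0, 332.0]
[ 492.7 -226.2] [39.1  9.9] 8.0 [258.0, 300.0]
[ 488.7 -203.2] [37.1  9.5] 7.0 [257.0, 258.0]
```

Gripped: 40 N on the pads, with the shim stopping the fingers. The tips sit about 37 mm behind the reported TCP. Next I lift and head for the gap.

```bash
python3 -m crank '[[[0,0,0,0,0,0,32],[0,0,-0.4,0,0,0,32],[0,0,-0.5,0,0,0,32],[0,0,-0.5,0,0,0,32],[0,0,-0.5,0,0,0,32],[0,0,-0.5,0,0,0,32],[0,0,-0.5,0,0,0,32],[0,0,-0.1,0,0,0,32]]]' 40
cat >> h.py <<'E'
O=np.array([502.7,41.75]); AJ=-16.95; YJ=np.array([-np.sin(np.radians(AJ)),np.cos(np.radians(AJ))])
def gap(d): return O+YJ*d
E
python3 - <<'E'
from h import *
m,T=pose("wrist"); i=capture("wrist"); cv2.imwrite("pics/w7.png",i); s,p,M=state(); print(p,s["grip_width"]*85.4,s["grip_force"])
for o in tops(i,m,T,p[2]+43.3): print(*o)
plan([*gap(6.5),95],AJ,16,8,32)
E
```

```text
time_s: 11.0
eef_pos: [490.0, -203.0, 96.5]
ee_rot: [0.001, 0.657, 0.754, 0.0]
force: [0.7, 0.6, -0.1]
grip_width: 0.427
grip_force: 40.0
[ 489.7656439  -202.90851339   95.88301508] 37.03546699399531 40.0119698792696
[ 488.5 -224.4] [25.1  5.8] 7.9 [250.0, 294.0]
[ 489.5 -205.6] [37.4 13. ] 7.9 [256.0, 261.0]
[[[0.62,0.12,0.0,0.0,0.0,0.39,32],[0.62,0.09,0.0,0.0,0.0,0.39,32],[0.63,0.06,0.0,0.0,0.0,0.39,32],[0.63,0.02,0.0,0.0,0.0,0.39,32],[0.63,-0.01,0.0,0.0,0.0,0.39,32],[0.63,-0.05,0.0,0.0,0.0,0.39,32],[0.62,-0.08,0.0,0.0,0.0,0.39,32],[0.62,-0.11,0.0,0.0,0.0,0.39,32]]]
[[[0.61,-0.15,0.0,0.0,0.0,0.0,32],[0.61,-0.15,0.0,0.0,0.0,0.0,32],[0.61,-0.15,0.0,0.0,0.0,0.0,32],[0.61,-0.15,0.0,0.0,0.0,0.0,32],[0.61,-0.15,0.0,0.0,0.0,0.0,32],[0.61,-0.15,0.0,0.0,0.0,0.0,32],[0.61,-0.15,0.0,0.0,0.0,0.0,32],[0.61,-0.15,0.0,0.0,0.0,0.0,32]]]
```

```bash
python3 -m crank '[[[0.62,0.12,0,0,0,0.39,32],[0.62,0.09,0,0,0,0.39,32],[0.63,0.06,0,0,0,0.39,32],[0.63,0.02,0,0,0,0.39,32],[0.63,-0.01,0,0,0,0.39,32],[0.63,-0.05,0,0,0,0.39,32],[0.62,-0.08,0,0,0,0.39,32],[0.62,-0.11,0,0,0,0.39,32]]]' >/dev/null
python3 -m crank '[[[0.61,-0.15,0,0,0,0,32],[0.61,-0.15,0,0,0,0,32],[0.61,-0.15,0,0,0,0,32],[0.61,-0.15,0,0,0,0,32],[0.61,-0.15,0,0,0,0,32],[0.61,-0.15,0,0,0,0,32],[0.61,-0.15,0,0,0,0,32],[0.61,-0.15,0,0,0,0,32]]]' >/dev/null
python3 - <<'E'
from h import *
capture("wrist"); capture("wrist"); m,T=pose("wrist"); np.save("T8.npy",T); i=capture("wrist"); cv2.imwrite("pics/w8.png",i); s,p,M=state(); print(p,yawof(M),s["grip_width"]*85.4,s["grip_force"])
for d in(6.5,): print(gap(d))
c=i[150:384,252:264].mean(1)
print([(150+k,r.round().astype(int).tolist()) for k,r in enumerate(c)][::3])
cv2.imwrite("pics/w8x.png",cv2.resize(i,(640,480)))
for o in tops(i,m,T,p[2]+43.3): print(*o)
# inverse check: jig points predicted
for q in [(0,50),(26.95,50)]: print(proj(m,T,[*gap(q[0]),q[1]]))
E
```

```text
[503.76155247  48.90972524  94.21551713] -16.978622832642547 36.85102710622747 40.012336587533355
[504.59499089  47.96763697]
[(150, [33, 33, 33]), (153, [33, 33, 32]), (156, [32, 32, 32]), (159, [32, 32, 32]), (162, [13, 14, 54]), (165, [4, 6, 61]), (168, [9, 13, 101]), (171, [28, 34, 156]), (174, [26, 33, 157]), (177, [25, 31, 157]), (180, [45, 46, 148]), (183, [127, 122, 124]), (186, [129, 124, 124]), (189, [129, 124, 124]), (192, [129, 124, 124]), (195, [128, 124, 124]), (198, [129, 124, 124]), (201, [114, 109, 110]), (204, [54, 53, 53]), (207, [54, 53, 53]), (210, [54, 54, 53]), (213, [60, 58, 58]), (216, [93, 97, 98]), (219, [5, 58, 73]), (222, [3, 58, 73]), (225, [3, 58, 73]), (228, [3, 58, 73]), (231, [3, 58, 73]), (234, [4, 59, 73]), (237, [3, 58, 73]), (240, [3, 58, 73]), (243, [3, 58, 73]), (246, [4, 58, 73]), (249, [3, 92, 110]), (252, [6, 105, 114]), (255, [6, 142, 149]), (258, [7, 151, 155]), (261, [7, 151, 156]), (264, [11, 150, 152]), (267, [55, 128, 55]), (270, [58, 126, 30]), (273, [58, 126, 31]), (276, [57, 126, 31]), (279, [58, 126, 31]), (282, [58, 126, 30]), (285, [58, 126, 31]), (288, [58, 126, 30]), (291, [58, 126, 31]), (294, [58, 125, 30]), (297, [57, 125, 30]), (300, [57, 125, 30]), (303, [57, 125, 30]), (306, [57, 125, 30]), (309, [57, 125, 30]), (312, [56, 125, 29]), (315, [57, 125, 30]), (318, [56, 124, 30]), (321, [56, 124, 30]), (324, [56, 124, 30]), (327, [56, 124, 29]), (330, [56, 124, 28]), (333, [56, 123, 29]), (336, [32, 72, 18]), (339, [9, 9, 7]), (342, [8, 7, 7]), (345, [10, 9, 9]), (348, [11, 11, 9]), (351, [11, 10, 9]), (354, [12, 11, 9]), (357, [10, 10, 9]), (360, [11, 10, 9]), (363, [9, 9, 8]), (366, [10, 10, 8]), (369, [11, 10, 9]), (372, [10, 9, 9]), (375, [10, 10, 8]), (378, [10, 9, 8]), (381, [10, 9, 8])]
[502.7  49.4] [ 8.9 37. ] -17.9 [256.0, 257.0]
[259.46167119 214.49845241]
[259.61430334 180.31550992]
```

View pics/w8x.png

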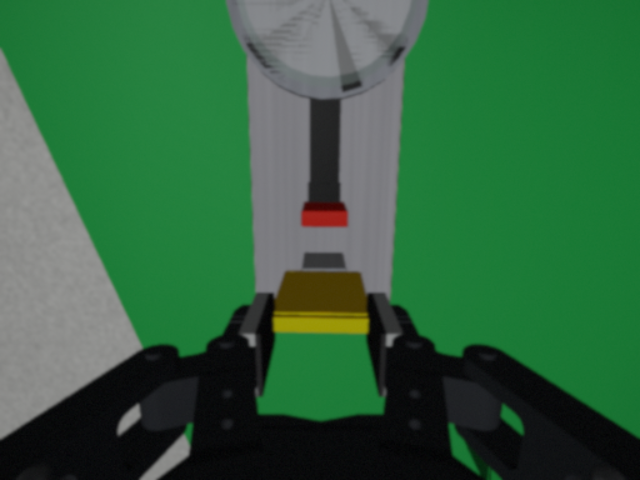

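The view shows the shim held upright (275–368, 315–332) just in front of the bracket's gap face (dark, 303–345 at v 255–270), with the tab edge at v 226. I measure it 7 mm off the bracket face. I'll shift by about 1 mm and lower it.

```bash
python3 -m crank '[[[-0.04,0.04,0,0,0,0,32],[0,0,0.4,0,0,0,32],[0,0,0.4,0,0,0,32],[0,0,0.5,0,0,0,32],[0,0,0.5,0,0,0,32],[0,0,0.4,0,0,0,32],[0,0,0.3,0,0,0,32],[0,0,0.2,0,0,0,32]]]'
python3 -m crank '[[[0,0,0.05,0,0,0,32],[0,0,0.03,0,0,0,32],[0,0,0,0,0,0,32],[-0.03,0,0,0,0,0,32],[-0.03,0,0,0,0,0,32],[-0.02,0,0,0,0,0,32],[0,0,0,0,0,0,32],[0,0,0,0,0,0,32]]]'
```

```text
time_s: 13.6
eef_pos: [504.5, 47.3, 26.3]
ee_rot: [-0.0, 0.804, 0.594, -0.0]
force: [-0.3, -0.2, -0.6]
grip_width: 0.434
grip_force: 40.1
time_s: 14.4
eef_pos: [504.5, 45.5, 25.4]
ee_rot: [0.0, 0.804, 0.594, 0.0]
force: [1.2, 4.7, 2.8]
grip_width: 0.432
grip_force: 40.4
```

```bash
python3 -m crank '[[[0,0,0,0,0,0,55],[0,0,0,0,0,0,55],[0,0,0,0,0,0,55],[0,0,-0.2,0,0,0,55],[0,0,-0.5,0,0,0,55],[0,0,-0.7,0,0,0,55],[0,0,-0.7,0,0,0,55],[0,0,-0.7,0,0,0,55]]]'
python3 - <<'E'
from h import *
m,T=pose("wrist"); i=capture("wrist"); cv2.imwrite("pics/w9.png",i); s,p,M=state(); print(p)
for o in tops(i,m,T,67): print(*o, (o[0]-O)@YJ)
plan([492.5,-226.5,80],8,16,8,60)
E
```

```text
time_s: 15.2
eef_pos: [504.3, 45.3, 96.9]
ee_rot: [0.0, 0.804, 0.594, 0.0]
force: [-0.1, 0.1, -0.1]
grip_width: 0.643
grip_force: 0.0
[505.7572853   45.19133899  99.60774064]
[505.5  48.3] [ 7.5 37.5] -17.0 [258.0, 206.0] 7.081768717754462
[[[-0.66,0.17,0.05,0.01,0.0,-0.39,60],[-0.67,0.13,0.05,0.01,0.0,-0.39,60],[-0.67,0.09,0.05,0.01,0.0,-0.39,60],[-0.68,0.06,0.05,0.01,0.0,-0.39,60],[-0.68,0.02,0.05,0.01,0.0,-0.39,60],[-0.68,-0.02,0.05,0.01,0.0,-0.39,60],[-0.68,-0.05,0.05,0.01,0.0,-0.39,60],[-0.67,-0.09,0.05,0.01,0.0,-0.39,60]]]
[[[-0.67,-0.13,0.05,0.0,0.0,0.0,60],[-0.67,-0.13,0.05,0.0,0.0,0.0,60],[-0.67,-0.13,0.05,0.0,0.0,0.0,60],[-0.67,-0.13,0.05,0.0,0.0,0.0,60],[-0.67,-0.13,0.05,0.0,0.0,0.0,60],[-0.67,-0.13,0.05,0.0,0.0,0.0,60],[-0.67,-0.13,0.05,0.0,0.0,0.0,60],[-0.67,-0.13,0.05,0.0,0.0,0.0,60]]]
```

Run:
```python
from h import *
m,T=pose("wrist"); i=capture("wrist"); cv2.imwrite("pics/w10.png",i); s,p,M=state(); print(p)
np.save("T10.npy",T)
for o in tops(i,m,T,67): print(*o, (o[0]-O)@YJ)
c=i[150:230,252:264].mean(1); print([(150+k,r.round().astype(int).tolist()) for k,r in enumerate(c)])
for z,d in((50,0),(50,26.95),(12,8),(67,8),(67,0)): print(z,d,proj(m,T,[*gap(d),z]).round(1))
cv2.imwrite("pics/w10x.png",cv2.resize(i[130:260,180:340],(738,600),interpolation=cv2.INTER_CUBIC))
```

```text
[505.57492555  45.15705415  98.01921569]
[506.6  51.4] [ 7.5 37.8] -17.0 [256.0, 201.0] 10.367794040088626
[(150, [31, 31, 31]), (151, [31, 31, 30]), (152, [32, 31, 31]), (153, [32, 32, 31]), (154, [30, 30, 31]), (155, [27, 28, 36]), (156, [20, 20, 45]), (157, [9, 11, 54]), (158, [5, 6, 57]), (159, [3, 4, 58]), (160, [4, 5, 60]), (161, [6, 8, 74]), (162, [12, 16, 106]), (163, [21, 27, 136]), (164, [26, 33, 149]), (165, [28, 34, 152]), (166, [26, 33, 152]), (167, [26, 33, 152]), (168, [27, 33, 152]), (169, [25, 32, 152]), (170, [24, 31, 152]), (171, [24, 30, 152]), (172, [24, 30, 151]), (173, [32, 35, 149]), (174, [60, 60, 139]), (175, [95, 92, 124]), (176, [117, 112, 119]), (177, [124, 119, 120]), (178, [125, 120, 120]), (179, [125, 120, 120]), (180, [125, 120, 120]), (181, [124, 120, 120]), (182, [123, 119, 119]), (183, [111, 111, 112]), (184, [81, 90, 95]), (185, [42, 65, 75]), (186, [11, 53, 66]), (187, [4, 51, 65]), (188, [3, 51, 64]), (189, [2, 50, 64]), (190, [3, 50, 64]), (191, [3, 51, 64]), (192, [2, 51, 64]), (193, [3, 51, 65]), (194, [3, 57, 71]), (195, [5, 79, 94]), (196, 
[... 166 characters left out ...]
1, 151]), (204, [18, 150, 150]), (205, [24, 142, 143]), (206, [42, 122, 124]), (207, [71, 96, 96]), (208, [99, 97, 95]), (209, [113, 107, 105]), (210, [117, 111, 108]), (211, [118, 111, 108]), (212, [118, 111, 108]), (213, [118, 111, 108]), (214, [117, 111, 108]), (215, [118, 111, 109]), (216, [118, 112, 108]), (217, [117, 111, 108]), (218, [116, 110, 107]), (219, [108, 102, 100]), (220, [93, 87, 85]), (221, [82, 76, 73]), (222, [79, 74, 71]), (223, [79, 73, 70]), (224, [80, 74, 72]), (225, [83, 78, 75]), (226, [91, 85, 83]), (227, [102, 96, 94]), (228, [110, 104, 102]), (229, [115, 109, 106])]
50 0 [254.8 207.7]
50 26.95 [254.7 173.9]
12 8 [254.7 186.7]
67 8 [254.8 204.1]
67 0 [254.8 214.6]
```

View pics/w10x.png

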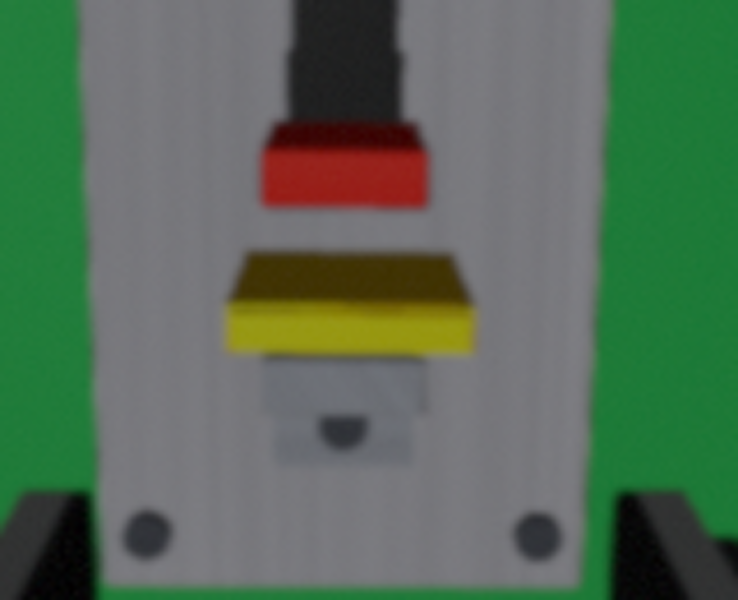

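The crop shows the shim in the gap: top edge at v 300–355, face foot at v 255, bracket at 355–415. It is tipping away from the bracket, since two frames differ by 3 mm. I'll let it settle and measure again.

```bash
python3 -m crank '[[[0,0,0,0,0,0,60],[0,0,0,0,0,0,60],[0,0,0,0,0,0,60],[0,0,0,0,0,0,60],[0,0,0,0,0,0,60],[0,0,0,0,0,0,60],[0,0,0,0,0,0,60],[0,0,0,0,0,0,60]]]'
python3 - <<'E'
from h import *
m,T=pose("wrist"); i=capture("wrist"); cv2.imwrite("pics/w11.png",i); s,p,M=state(); print(p)
np.save("T11.npy",T)
for z in (60,64,67):
  for o in tops(i,m,T,z): print(z,*o, (o[0]-O)@YJ)
c=i[150:230,252:264].mean(1); print([(150+k,r.round().astype(int).tolist()) for k,r in enumerate(c)])
E
```

```text
time_s: 16.1
eef_pos: [504.2, 45.4, 95.1]
ee_rot: [0.0, 0.804, 0.594, 0.0]
force: [0.2, 0.3, 0.2]
grip_width: 0.706
grip_force: 0.0
[504.14800398  45.38468214  95.13210131]
60 [504.4  45.3] [ 7.7 38.5] -17.0 [258.0, 208.0] 3.891399348844418
64 [504.8  46.5] [ 7.6 37.8] -17.0 [258.0, 208.0] 5.155885614001663
67 [505.   47.4] [ 7.5 37.2] -17.0 [258.0, 208.0] 6.075096606852625
[(150, [31, 31, 30]), (151, [31, 31, 30]), (152, [31, 31, 30]), (153, [31, 31, 30]), (154, [31, 30, 30]), (155, [29, 29, 33]), (156, [23, 24, 41]), (157, [14, 14, 52]), (158, [5, 6, 56]), (159, [4, 5, 58]), (160, [4, 5, 58]), (161, [4, 6, 65]), (162, [7, 10, 93]), (163, [17, 22, 128]), (164, [25, 31, 146]), (165, [27, 33, 150]), (166, [28, 34, 151]), (167, [27, 33, 151]), (168, [26, 32, 151]), (169, [26, 32, 151]), (170, [24, 31, 151]), (171, [23, 30, 151]), (172, [24, 30, 151]), (173, [23, 29, 150]), (174, [38, 40, 146]), (175, [76, 74, 135]), (176, [109, 106, 124]), (177, [122, 118, 120]), (178, [124, 119, 119]), (179, [124, 119, 119]), (180, [124, 119, 119]), (181, [124, 119, 119]), (182, [124, 119, 119]), (183
[... 309 characters left out ...]
8, [2, 58, 74]), (199, [3, 59, 74]), (200, [2, 59, 74]), (201, [3, 61, 77]), (202, [3, 73, 89]), (203, [6, 94, 107]), (204, [6, 104, 112]), (205, [7, 110, 117]), (206, [8, 132, 137]), (207, [10, 144, 148]), (208, [12, 147, 150]), (209, [9, 147, 150]), (210, [9, 146, 150]), (211, [10, 146, 150]), (212, [24, 145, 148]), (213, [58, 138, 142]), (214, [92, 124, 126]), (215, [110, 114, 113]), (216, [116, 111, 108]), (217, [117, 111, 108]), (218, [117, 111, 108]), (219, [117, 110, 107]), (220, [110, 104, 101]), (221, [93, 88, 86]), (222, [76, 71, 69]), (223, [69, 64, 61]), (224, [68, 62, 60]), (225, [70, 64, 62]), (226, [73, 68, 65]), (227, [81, 76, 73]), (228, [94, 88, 86]), (229, [106, 100, 98])]
```

```bash
python3 -m crank '[[[0,0,0,0,0,0,60],[0,0,0,0,0,0,60],[0,0,0,0,0,0,60],[0,0,0,0,0,0,60],[0,0,0,0,0,0,60],[0,0,0,0,0,0,60],[0,0,0,0,0,0,60],[0,0,0,0,0,0,60]]]'>/dev/null
cat > m.py <<'E'
from h import *
m,T=pose("wrist"); i=capture("wrist"); s,p,M=state(); print(p)
c=i[140:260,252:264].mean(1).astype(float)
Y=(c[:,1]-c[:,0]); Rd=c[:,2]-c[:,1]
D=lambda v,z:round(float((onz(m,T,258,v,z)[:2]-O)@YJ),1)
def cr(f,lev):
    return [140+k+(lev-f[k])/(f[k+1]-f[k]) for k in range(len(f)-1) if (f[k]-lev)*(f[k+1]-lev)<0]
r=cr(Rd,60); y=cr(Y,28); b=cr(Y,70)
print("red",[(round(v,1),D(v,50)) for v in r]); print("yellow any",[(round(v,1),D(v,12),D(v,66)) for v in y]); print("bright",[(round(v,1),D(v,66)) for v in b])
e=cr(c[:,1],90); print("gray",[(round(v,1),D(v,50)) for v in e])
E
python3 m.py
```

```text
[504.1452754   45.36688068  95.13833073]
red [(np.float64(161.0), 37.2), (np.float64(175.0), 26.7)]
yellow any [(np.float64(185.8), 9.5, 22.1), (np.float64(210.8), -13.7, 3.7), (np.float64(258.6), -61.1, -33.9)]
bright [(np.float64(198.5), 12.8), (np.float64(210.0), 4.3)]
gray [(np.float64(175.5), 26.3), (np.float64(184.7), 19.2), (np.float64(199.4), 7.7), (np.float64(220.9), -9.7), (np.float64(228.1), -15.7)]
```

```bash
python3 -m crank '[[[-0.66,0.17,0.02,0,0,-0.39,60],[-0.67,0.13,0.02,0,0,-0.39,60],[-0.67,0.09,0.02,0,0,-0.39,60],[-0.68,0.06,0.02,0,0,-0.39,60],[-0.68,0.02,0.02,0,0,-0.39,60],[-0.68,-0.02,0.02,0,0,-0.39,60],[-0.68,-0.05,0.02,0,0,-0.39,60],[-0.67,-0.09,0.02,0,0,-0.39,60]]]' >/dev/null
python3 -m crank '[[[-0.67,-0.13,0,0,0,0,60],[-0.67,-0.13,0,0,0,0,60],[-0.67,-0.13,0,0,0,0,60],[-0.67,-0.13,0,0,0,0,60],[-0.67,-0.13,0,0,0,0,60],[-0.67,-0.13,0,0,0,0,60],[-0.67,-0.13,0,0,0,0,60],[-0.67,-0.13,0,0,0,0,60]]]'
python3 - <<'E'
from h import *
capture("wrist");capture("wrist"); m,T=pose("wrist"); i=capture("wrist"); s,p,M=state(); print(p,yawof(M))
for o in tops(i,m,T,63): print(*o, M.T@(np.append(o[0],19.5)-p)/25)
E
```

```text
time_s: 18.6
eef_pos: [490.0, -228.1, 91.1]
ee_rot: [0.0, 0.657, 0.754, -0.0]
force: [-0.2, -0.3, -0.9]
grip_width: 0.699
grip_force: 0.0
[ 489.89074562 -227.75372736   90.98971028] 7.820227816135466
[ 493.9 -274.3] [38.7  8.4] 7.9 [254.0, 269.0] [-1.8668999  -0.09424756  2.85924036]
[ 494.7 -250. ] [38.3  8.7] 7.9 [260.0, 240.0] [-0.90829374  0.06971035  2.85941074]
[ 492.4 -226.7] [38.1  8.4] 6.7 [261.0, 209.0] [0.02755653 0.10537886 2.85958608]
```

```bash
python3 -m crank '[[[0.02,0.1,0.4,0,0,0,60],[0,0,0.6,0,0,0,60],[0,0,0.6,0,0,0,60],[0,0,0.6,0,0,0,60],[0,0,0.4,0,0,0,60],[0,0,0.25,0,0,0,60],[0,0,0,0,0,0,60],[0,0,0,0,0,0,32]]]' 40 >/dev/null
python3 -m crank '[[[0,0,0,0,0,0,32],[0,0,0,0,0,0,32],[0,0,0,0,0,0,32],[0,0,0,0,0,0,32],[0,0,-0.3,0,0,0,32],[0,0,-0.6,0,0,0,32],[0,0,-0.8,0,0,0,32],[0,0,-0.8,0,0,0,32]]]'
python3 - <<'E'
from h import *
s,p,M=state(); print(p,s["grip_width"]*85.4,s["grip_force"])
plan([*(gap(15)),102],AJ,16,8,32)
E
```

```text
time_s: 20.35
eef_pos: [492.1, -225.7, 83.2]
ee_rot: [-0.0, 0.657, 0.754, -0.0]
force: [-0.4, -0.1, -0.7]
grip_width: 0.421
grip_force: 40.0
[ 492.12841283 -225.73874596   83.19270703] 35.97293872526202 40.00906482338905
[[[0.69,0.13,-0.05,0.0,0.0,0.39,32],[0.7,0.1,-0.05,0.0,0.0,0.39,32],[0.7,0.06,-0.05,0.0,0.0,0.39,32],[0.71,0.02,-0.05,0.0,0.0,0.39,32],[0.71,-0.02,-0.05,0.0,0.0,0.39,32],[0.7,-0.06,-0.05,0.0,0.0,0.39,32],[0.7,-0.09,-0.05,0.0,0.0,0.39,32],[0.69,-0.13,-0.05,0.0,0.0,0.39,32]]]
[[[0.68,-0.17,-0.05,0.0,0.0,0.0,32],[0.68,-0.17,-0.05,0.0,0.0,0.0,32],[0.68,-0.17,-0.05,0.0,0.0,0.0,32],[0.68,-0.17,-0.05,0.0,0.0,0.0,32],[0.68,-0.17,-0.05,0.0,0.0,0.0,32],[0.68,-0.17,-0.05,0.0,0.0,0.0,32],[0.68,-0.17,-0.05,0.0,0.0,0.0,32],[0.68,-0.17,-0.05,0.0,0.0,0.0,32]]]
```

```bash
python3 -m crank '[[[0.69,0.13,-0.05,0,0,0.39,32],[0.7,0.1,-0.05,0,0,0.39,32],[0.7,0.06,-0.05,0,0,0.39,32],[0.71,0.02,-0.05,0,0,0.39,32],[0.71,-0.02,-0.05,0,0,0.39,32],[0.7,-0.06,-0.05,0,0,0.39,32],[0.7,-0.09,-0.05,0,0,0.39,32],[0.69,-0.13,-0.05,0,0,0.39,32]]]' >/dev/null
python3 -m crank '[[[0.68,-0.17,-0.05,0,0,0,32],[0.68,-0.17,-0.05,0,0,0,32],[0.68,-0.17,-0.05,0,0,0,32],[0.68,-0.17,-0.05,0,0,0,32],[0.68,-0.17,-0.05,0,0,0,32],[0.68,-0.17,-0.05,0,0,0,32],[0.28,-0.17,-0.05,0,0,0,32],[0,-0.17,-0.05,0,0,0,32]]]'
python3 - <<'E'
from h import *
capture("wrist");capture("wrist")
E
python3 m.py
python3 - <<'E'
from h import *
m,T=pose("wrist");i=capture("wrist");cv2.imwrite("pics/w12.png",i);s,p,M=state()
print((p[:2]-O)@YJ)
for o in tops(i,m,T,67): print(*o,(o[0]-O)@YJ)
for o in tops(i,m,T,p[2]+43.3): print(*o,(o[0]-O)@YJ)
E
```

```text
time_s: 21.95
eef_pos: [499.2, 29.6, 102.5]
ee_rot: [-0.0, 0.804, 0.595, -0.0]
force: [-0.5, 0.3, 0.4]
grip_width: 0.426
grip_force: 40.0
[499.38506323  28.58364258 102.56816901]
red [(np.float64(150.8), 26.5)]
yellow any [(np.float64(164.8), 9.7, 18.4), (np.float64(186.1), -9.9, 2.8), (np.float64(216.9), -39.4, -20.8)]
bright [(np.float64(174.1), 11.6), (np.float64(185.3), 3.4), (np.float64(247.3), -45.5)]
gray [(np.float64(151.3), 26.1), (np.float64(164.0), 16.4), (np.float64(174.7), 8.1), (np.float64(197.8), -10.4), (np.float64(207.1), -18.1), (np.float64(216.1), -25.7), (np.float64(247.9), -53.4)]
-13.660387174999414
[486.9  -8.3] [13.5 57.6] -17.0 [256.0, 256.0] -52.482090239449775
[506.2  50. ] [ 7.3 37.5] -17.0 [258.0, 178.0] 8.91199586808315
[498.3  28.9] [ 8.6 36.4] -17.0 [256.0, 256.0] -13.57455307974514
[510.5  65.7] [ 4.6 23.7] -17.0 [258.0, 178.0] 25.183589914398677
```

```bash
python3 -m crank '[[[0.62,0.05,0,0,0,0,32],[0.63,0,0,0,0,0,32],[0,0,0,0,0,0,32],[0,0,0.4,0,0,0,32],[0,0,0.4,0,0,0,32],[0,0,0.4,0,0,0,32],[0,0,0.3,0,0,0,32],[0,0,0.3,0,0,0,32]]]'
python3 -m crank '[[[0,0,0.3,0,0,0,32],[0,0,0.3,0,0,0,32],[0,0,0.3,0,0,0,32],[0,0,0.1,0,0,0,32],[0,0,0,0,0,0,32],[-0.04,0,0,0,0,0,32],[-0.04,0,0,0,0,0,32],[-0.04,0,0,0,0,0,32]]]'
```

```text
time_s: 22.95
eef_pos: [509.8, 58.4, 56.5]
ee_rot: [-0.0, 0.804, 0.594, -0.0]
force: [-0.3, 0.3, -1.5]
grip_width: 0.429
grip_force: 40.0
time_s: 23.75
eef_pos: [509.2, 55.6, 32.7]
ee_rot: [0.0, 0.804, 0.594, 0.0]
force: [0.3, 1.1, -1.4]
grip_width: 0.426
grip_force: 40.0
```

```bash
python3 -m crank '[[[-0.03,0,0,0,0,0,32],[-0.03,0,0,0,0,0,32],[-0.03,0,0,0,0,0,32],[-0.02,0,0,0,0,0,32],[0,0,0,0,0,0,32],[0,0,0,0,0,0,32],[0,0,0,0,0,0,32],[0,0,0,0,0,0,32]]]'
```

```text
time_s: 24.55
eef_pos: [508.4, 53.2, 32.4]
ee_rot: [0.0, 0.804, 0.594, 0.0]
force: [0.1, 2.7, 1.4]
grip_width: 0.422
grip_force: 40.2
```

```bash
python3 -m crank '[[[-0.02,0,0,0,0,0,36],[0,0,0,0,0,0,42],[0,0,0,0,0,0,44],[0,0,0,0,0,0,46],[0,0,0,0,0,0,46],[0,0,-0.2,0,0,0,50],[0,0,-0.5,0,0,0,55],[0,0,-0.7,0,0,0,60]]]'
python3 -m crank '[[[-0.3,0,-0.7,0,0,0,60],[-0.5,0,-0.2,0,0,0,60],[-0.3,0,0,0,0,0,60],[0,0,0,0,0,0,60],[0,0,0,0,0,0,60],[0,0,0,0,0,0,60],[0,0,0,0,0,0,60],[0,0,0,0,0,0,60]]]' >/dev/null
python3 m.py
python3 - <<'E'
from h import *
m,T=pose("wrist");i=capture("wrist");cv2.imwrite("pics/w13.png",i);s,p,M=state()
print((p[:2]-O)@YJ)
for o in tops(i,m,T,67): print(*o,(o[0]-O)@YJ)
plan([494.8,-250.1,90],8,16,8,60)
E
```

```text
time_s: 25.35
eef_pos: [507.8, 52.6, 68.2]
ee_rot: [-0.0, 0.804, 0.594, -0.0]
force: [-0.9, -1.2, 0.2]
grip_width: 0.701
grip_force: 0.0
[500.01080625  26.52803374  89.738567  ]
red [(np.float64(150.2), 26.5)]
yellow any [(np.float64(155.5), 17.8, 24.9), (np.float64(190.8), -12.9, 0.6), (np.float64(242.1), -61.1, -37.4)]
bright [(np.float64(166.2), 17.7), (np.float64(189.9), 1.3)]
gray [(np.float64(151.0), 26.0), (np.float64(154.6), 23.4), (np.float64(166.8), 14.5), (np.float64(199.5), -10.0), (np.float64(209.6), -18.0)]
-15.380603992191093
[506.3  50.1] [15.2 38.9] -17.0 [256.0, 179.0] 9.036805527524232
[[[-0.66,0.19,0.0,0.0,0.0,-0.39,60],[-0.67,0.15,0.0,0.0,0.0,-0.39,60],[-0.68,0.12,0.0,0.0,0.0,-0.39,60],[-0.69,0.08,0.0,0.0,0.0,-0.39,60],[-0.69,0.04,0.0,0.0,0.0,-0.39,60],[-0.69,0.0,0.0,0.0,0.0,-0.39,60],[-0.69,-0.03,0.0,0.0,0.0,-0.39,60],[-0.69,-0.07,0.0,0.0,0.0,-0.39,60]]]
[[[-0.68,-0.11,0.0,0.0,0.0,0.0,60],[-0.68,-0.11,0.0,0.0,0.0,0.0,60],[-0.68,-0.11,0.0,0.0,0.0,0.0,60],[-0.68,-0.11,0.0,0.0,0.0,0.0,60],[-0.68,-0.11,0.0,0.0,0.0,0.0,60],[-0.68,-0.11,0.0,0.0,0.0,0.0,60],[-0.68,-0.11,0.0,0.0,0.0,0.0,60],[-0.68,-0.11,0.0,0.0,0.0,0.0,60]]]
```

Both shims stand flush side by side (tops span d 1–17.5, foot front 17.8), leaving about 9–10 mm for the third. I'll fetch it.

```bash
python3 -m crank '[[[-0.66,0.19,0,0,0,-0.39,60],[-0.67,0.15,0,0,0,-0.39,60],[-0.68,0.12,0,0,0,-0.39,60],[-0.69,0.08,0,0,0,-0.39,60],[-0.69,0.04,0,0,0,-0.39,60],[-0.69,0,0,0,0,-0.39,60],[-0.69,-0.03,0,0,0,-0.39,60],[-0.69,-0.07,0,0,0,-0.39,60]]]' >/dev/null
python3 -m crank '[[[-0.68,-0.11,0,0,0,0,60],[-0.68,-0.11,0,0,0,0,60],[-0.68,-0.11,0,0,0,0,60],[-0.68,-0.11,0,0,0,0,60],[-0.68,-0.11,0,0,0,0,60],[-0.68,-0.11,0,0,0,0,60],[-0.68,-0.11,0,0,0,0,60],[-0.68,-0.11,0,0,0,0,60]]]' >/dev/null
python3 - <<'E'
from h import *
capture("wrist");capture("wrist"); m,T=pose("wrist"); i=capture("wrist"); s,p,M=state(); print(s["time_s"],p,yawof(M))
for o in tops(i,m,T,63): print(*o, M.T@(np.append(o[0],19.5)-p)/25)
E
```

```text
28.0 [ 494.17211012 -250.48143771   89.71160665] 7.825488060407372
[ 493.6 -274.5] [38.9  8.7] 7.9 [252.0, 242.0] [-0.94919824 -0.15325968  2.80830118]
[ 495.  -250.3] [38.5  8.2] 7.9 [259.0, 210.0] [2.16236752e-03 3.40181069e-02 2.80846202e+00]
```

```bash
python3 -m crank '[[[0,0.03,0.4,0,0,0,60],[0,0,0.6,0,0,0,60],[0,0,0.6,0,0,0,60],[0,0,0.6,0,0,0,60],[0,0,0.4,0,0,0,60],[0,0,0.2,0,0,0,60],[0,0,0,0,0,0,60],[0,0,0,0,0,0,32]]]' 40 >/dev/null
python3 -m crank '[[[0,0,0,0,0,0,32],[0,0,0,0,0,0,32],[0,0,0,0,0,0,32],[0,0,0,0,0,0,32],[0,0,-0.3,0,0,0,32],[0,0,-0.6,0,0,0,32],[0,0,-0.8,0,0,0,32],[0,0,-0.8,0,0,0,32]]]'
python3 - <<'E'
from h import *
s,p,M=state(); print(p,s["grip_width"]*85.4,s["grip_force"])
plan([*(gap(-13)),102],AJ,16,8,32)
E
```

```text
time_s: 29.6
eef_pos: [494.8, -249.2, 83.2]
ee_rot: [-0.0, 0.657, 0.754, -0.0]
force: [0.9, -0.5, 0.0]
grip_width: 0.425
grip_force: 40.0
[ 494.78836996 -249.15242012   83.22808877] 36.29721676857079 40.0062520802021
[[[0.69,0.11,-0.05,0.0,0.0,0.39,32],[0.69,0.07,-0.05,0.0,0.0,0.39,32],[0.7,0.03,-0.05,0.0,0.0,0.39,32],[0.7,-0.01,-0.05,0.0,0.0,0.39,32],[0.69,-0.04,-0.05,0.0,0.0,0.39,32],[0.69,-0.08,-0.05,0.0,0.0,0.39,32],[0.69,-0.12,-0.05,0.0,0.0,0.39,32],[0.68,-0.16,-0.05,0.0,0.0,0.39,32]]]
[[[0.67,-0.19,-0.05,0.0,0.0,0.0,32],[0.67,-0.19,-0.05,0.0,0.0,0.0,32],[0.67,-0.19,-0.05,0.0,0.0,0.0,32],[0.67,-0.19,-0.05,0.0,0.0,0.0,32],[0.67,-0.19,-0.05,0.0,0.0,0.0,32],[0.67,-0.19,-0.05,0.0,0.0,0.0,32],[0.67,-0.19,-0.05,0.0,0.0,0.0,32],[0.67,-0.19,-0.05,0.0,0.0,0.0,32]]]
```

```bash
python3 -m crank '[[[0.69,0.11,-0.05,0,0,0.39,32],[0.69,0.07,-0.05,0,0,0.39,32],[0.7,0.03,-0.05,0,0,0.39,32],[0.7,-0.01,-0.05,0,0,0.39,32],[0.69,-0.04,-0.05,0,0,0.39,32],[0.69,-0.08,-0.05,0,0,0.39,32],[0.69,-0.12,-0.05,0,0,0.39,32],[0.68,-0.16,-0.05,0,0,0.39,32]]]' >/dev/null
python3 -m crank '[[[0.67,-0.19,-0.05,0,0,0,32],[0.67,-0.19,-0.05,0,0,0,32],[0.67,-0.19,-0.05,0,0,0,32],[0.67,-0.19,-0.05,0,0,0,32],[0.67,-0.19,-0.05,0,0,0,32],[0.67,-0.19,-0.05,0,0,0,32],[0.67,-0.19,-0.05,0,0,0,32],[0.67,-0.19,-0.05,0,0,0,32]]]' >/dev/null
python3 -c "
from h import *
capture('wrist');capture('wrist')"
cat > m2.py <<'E'
from h import *
m,T=pose("wrist");i=capture("wrist");s,p,M=state();XJ=np.array([YJ[1],-YJ[0]])
print("t",s["time_s"],"tcp z",p[2],"d",(p[:2]-O)@YJ,"x",(p[:2]-O)@XJ,"yaw",yawof(M))
for z in(67,p[2]+43.3):
  for o in tops(i,m,T,z): print(round(z),*o,"d",(o[0]-O)@YJ,"x",(o[0]-O)@XJ)
E
python3 m.py; python3 m2.py
```

```text
[500.17602109  29.77876184 102.60354492]
red [(np.float64(153.6), 26.5)]
yellow any [(np.float64(158.0), 17.9, 25.4), (np.float64(188.3), -9.7, 3.3), (np.float64(217.7), -38.1, -19.3)]
bright [(np.float64(165.2), 20.3), (np.float64(187.3), 4.0), (np.float64(248.3), -44.2)]
gray [(np.float64(154.2), 26.1), (np.float64(157.2), 23.8), (np.float64(165.7), 17.3), (np.float64(200.2), -10.2), (np.float64(209.3), -17.8), (np.float64(216.7), -24.0), (np.float64(248.8), -52.1)]
t 31.4 tcp z 102.51364653508043 d -12.741273691006796 x 1.311631093969052 yaw -17.020441092804084
67 [487.8  -8. ] [13.6 56.9] -16.9 [256.0, 257.0] d -51.9327390250248 x 0.2512316832427656
67 [507.   52.7] [14.6 38.4] -16.9 [258.0, 176.0] d 11.727936258669972 x 0.9208751883802344
146 [499.1  29.5] [ 8.6 36. ] -16.9 [256.0, 257.0] d -12.767387711064776 x 0.12771466380906998
146 [511.3  67.9] [ 9.2 24.3] -16.9 [258.0, 176.0] d 27.521250537864915 x 0.6027178710397908
```

The pair is leaning slightly towards the tab (tops 3–20.5, foot 17.9). I'll lower the third just above the tab's top, push the stack upright with it, then lower it in.

```bash
python3 -m crank '[[[0.6,0.03,0,0,0,0,32],[0.6,0,0,0,0,0,32],[0.47,0,0,0,0,0,32],[0,0,0.3,0,0,0,32],[0,0,0.4,0,0,0,32],[0,0,0.4,0,0,0,32],[0,0,0.3,0,0,0,32],[0,0,0.04,0,0,0,32]]]'
python3 -m crank '[[[0,0,0,0,0,0,32],[-0.06,0,0,0,0,0,32],[-0.06,0,0,0,0,0,32],[-0.06,0,0,0,0,0,32],[-0.06,0,0,0,0,0,32],[-0.04,0,0,0,0,0,32],[0,0,0,0,0,0,32],[0,0,0,0,0,0,32]]]'
python3 -c "
from h import *
s,p,M=state();print((p[:2]-O)@YJ,p,s['force'])"
```

```text
time_s: 32.2
eef_pos: [512.6, 68.7, 65.1]
ee_rot: [-0.001, 0.804, 0.594, -0.001]
force: [0.3, -0.9, -0.3]
grip_width: 0.423
grip_force: 40.0
time_s: 33.0
eef_pos: [511.3, 62.3, 66.4]
ee_rot: [0.0, 0.804, 0.594, 0.0]
force: [-0.0, 0.2, -0.5]
grip_width: 0.424
grip_force: 40.0
22.14766424877485 [511.27074109  62.29129919  66.39831625] [-0.02027609  0.22707124 -0.5276452 ]
```

```bash
python3 -m crank '[[[-0.03,0,0,0,0,0,32],[0,0,0,0,0,0,32],[0,0,0.1,0,0,0,32],[0,0,0.1,0,0,0,32],[0,0,0.1,0,0,0,32],[0,0,0.1,0,0,0,32],[0,0,0,0,0,0,32],[0,0,0,0,0,0,32]]]'
python3 -c "
from h import *
s,p,M=state();print((p[:2]-O)@YJ,p,s['force'])"
```

```text
time_s: 33.8
eef_pos: [511.0, 61.6, 56.3]
ee_rot: [-0.0, 0.804, 0.594, -0.0]
force: [0.2, 0.9, -0.1]
grip_width: 0.422
grip_force: 40.0
21.400276956982097 [511.00306604  61.59155174  56.32316474] [ 0.22370799  0.90111409 -0.05507504]
```

```bash
python3 -m crank '[[[0,0,0.15,0,0,0,32],[0,0,0.15,0,0,0,32],[0,0,0.15,0,0,0,32],[0,0,0.15,0,0,0,32],[0,0,0.15,0,0,0,32],[0,0,0.15,0,0,0,32],[0,0,0.03,0,0,0,32],[0,0,0,0,0,0,32]]]'
python3 -c "
from h import *
s,p,M=state();print((p[:2]-O)@YJ,p,s['force'])"
```

```text
time_s: 34.6
eef_pos: [510.9, 61.6, 33.0]
ee_rot: [-0.0, 0.804, 0.594, -0.0]
force: [0.2, -0.7, -0.6]
grip_width: 0.42
grip_force: 40.0
21.394308973564193 [510.9333595   61.60655766  32.97503859] [ 0.21128567 -0.72684361 -0.55620254]
```

Third is in without force. Next I release it, rise, and back off to look.

```bash
python3 -m crank '[[[0,0,0,0,0,0,36],[0,0,0,0,0,0,42],[0,0,0,0,0,0,44],[0,0,0,0,0,0,46],[0,0,0,0,0,0,46],[0,0,-0.2,0,0,0,50],[0,0,-0.5,0,0,0,55],[0,0,-0.7,0,0,0,60]]]' >/dev/null
python3 -m crank '[[[-0.5,0,-0.7,0,0,0,60],[-0.5,0,-0.4,0,0,0,60],[-0.5,0,0,0,0,0,60],[0,0,0,0,0,0,60],[0,0,0,0,0,0,60],[0,0,0,0,0,0,60],[0,0,0,0,0,0,60],[0,0,0,0,0,0,60]]]' >/dev/null
python3 m.py; python3 m2.py
python3 - <<'E'
from h import *
i=capture("wrist");cv2.imwrite("pics/w14.png",i)
cv2.imwrite("pics/w14x.png",cv2.resize(i[100:230,180:340],(738,600),interpolation=cv2.INTER_CUBIC))
E
```

```text
[499.99530207  25.99726927  95.43230319]
red [(np.float64(149.1), 26.2)]
yellow any [(np.float64(148.9), 22.1, 28.1), (np.float64(185.8), -10.3, 2.3), (np.float64(239.2), -61.2, -38.1)]
bright [(np.float64(150.5), 27.0), (np.float64(184.9), 3.0)]
gray [(np.float64(150.9), 24.8), (np.float64(196.5), -9.8), (np.float64(207.2), -18.4)]
t 36.3 tcp z 95.50646442848151 d -15.908272668248562 x 2.0484163973121463 yaw -17.040706257253824
67 [508.5  55.8] [22.3 39.1] -16.9 [257.0, 168.0] d 15.13057640507195 x 1.4519496032163195
139 [512.   67.7] [14.6 25.6] -16.9 [257.0, 168.0] d 27.534014573135376 x 1.3306169570425141
```

View pics/w14x.png

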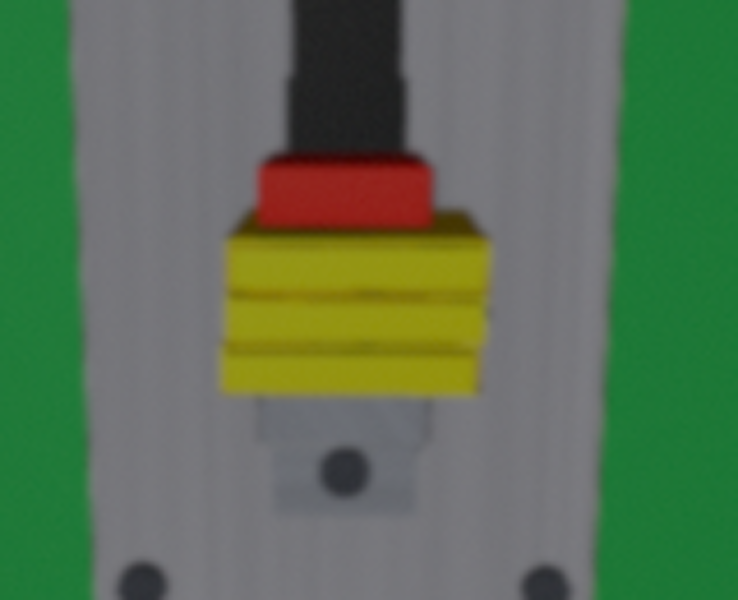

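The crop shows three shims side by side at equal height in the gap (235–490, 235–395), with the red tab touching the last one at v 230. A fourth won't go in, as only about 2.6 mm is left. Now I turn to pinch along jig y.

```bash
python3 -c "
from h import *
XJ=np.array([YJ[1],-YJ[0]])
t=gap(12.3)+0.3*XJ; print(t)
plan([*t,80],73.05,16,13,68)"
```

```text
[506.5728737   53.42822115]
[[[0.07,0.0,0.04,0.0,0.0,-0.87,68],[0.07,0.0,0.04,0.0,0.0,-0.87,68],[0.07,0.01,0.04,0.0,0.0,-0.87,68],[0.07,0.02,0.04,0.0,0.0,-0.87,68],[0.06,0.03,0.04,0.0,0.0,-0.87,68],[0.06,0.04,0.04,0.0,0.0,-0.87,68],[0.06,0.04,0.04,0.0,0.0,-0.87,68],[0.05,0.05,0.04,0.0,0.0,-0.87,68]]]
[[[0.04,0.06,0.04,0.0,0.0,-0.87,68],[0.04,0.06,0.04,0.0,0.0,-0.87,68],[0.03,0.06,0.04,0.0,0.0,-0.87,68],[0.02,0.07,0.04,0.0,0.0,-0.87,68],[0.01,0.07,0.04,0.0,0.0,-0.87,68],[0.0,0.07,0.04,0.0,0.0,0.0,68],[0.0,0.07,0.04,0.0,0.0,0.0,68],[0.0,0.07,0.04,0.0,0.0,0.0,68]]]
```

```bash
python3 -m crank '[[[0.07,0,0.04,0,0,-0.87,68],[0.07,0,0.04,0,0,-0.87,68],[0.07,0.01,0.04,0,0,-0.87,68],[0.07,0.02,0.04,0,0,-0.87,68],[0.06,0.03,0.04,0,0,-0.87,68],[0.06,0.04,0.04,0,0,-0.87,68],[0.06,0.04,0.04,0,0,-0.87,68],[0.05,0.05,0.04,0,0,-0.87,68]]]' >/dev/null
python3 -m crank '[[[0.04,0.06,0.04,0,0,-0.87,68],[0.04,0.06,0.04,0,0,-0.87,68],[0.03,0.06,0.04,0,0,-0.87,68],[0.02,0.07,0.04,0,0,-0.87,68],[0.01,0.07,0.04,0,0,-0.87,68],[0,0.07,0.04,0,0,0,68],[0,0.07,0.04,0,0,0,68],[0,0.07,0.04,0,0,0,68]]]' >/dev/null
python3 - <<'E'
from h import *
capture("wrist");capture("wrist"); m,T=pose("wrist");i=capture("wrist");cv2.imwrite("pics/w15.png",i)
s,p,M=state();print(s["time_s"],p,yawof(M),s["grip_width"]*85.4)
XJ=np.array([YJ[1],-YJ[0]])
for o in tops(i,m,T,67): print(*o,"d",(o[0]-O)@YJ,"x",(o[0]-O)@XJ)
h=cv2.cvtColor(i,cv2.COLOR_BGR2HSV); r=cv2.inRange(h,(0,150,110),(8,255,255))|cv2.inRange(h,(172,150,110),(180,255,255))
for c in cv2.findContours(r,0,1)[0]:
  if cv2.contourArea(c)>60:
    b=[onz(m,T,*q,50)[:2] for q in cv2.boxPoints(cv2.minAreaRect(c))]
    print("red",[(((q-O)@XJ).round(1),((q-O)@YJ).round(1)) for q in b])
plan([*(gap(12.3)+0.3*XJ),2.5],73.05,4,4,68)
E
```

```text
38.1 [506.83916992  53.18473574  79.58021549] 73.36936401808987 67.88945593654267
[506.1  55.6] [24.6 39.3] -15.5 [259.0, 218.0] d 14.239575553816755 x -0.7854858669285533
red [(np.float64(-13.7), np.float64(27.7)), (np.float64(-13.7), np.float64(35.5)), (np.float64(12.6), np.float64(36.4)), (np.float64(12.7), np.float64(28.4))]
[[[0.0,0.0,0.77,0.0,0.0,0.01,68],[0.0,0.0,0.77,0.0,0.0,0.01,68],[0.0,0.0,0.77,0.0,0.0,0.01,68],[0.0,0.0,0.77,0.0,0.0,0.01,68]]]
```

```bash
python3 -m crank '[[[0,0,0.5,0,0,0.03,68],[0,0,0.5,0,0,0,68],[0,0,0.5,0,0,0,68],[0,0,0.5,0,0,0,68],[0,0,0.4,0,0,0,68],[0,0,0.4,0,0,0,68],[0,0,0,0,0,0,68],[0,0,0,0,0,0,68]]]' 25
python3 -m crank '[[[0,0,0.15,0,0,0,68],[0,0,0.13,0,0,0,68],[0,0,0,0,0,0,68],[0,0,0,0,0,0,55],[0,0,0,0,0,0,50],[0,0,0,0,0,0,48],[0,0,0,0,0,0,46],[0,0,0,0,0,0,46]]]' 25
```

```text
time_s: 38.9
eef_pos: [507.0, 53.1, 9.7]
ee_rot: [0.0, 0.146, 0.989, -0.0]
force: [-0.2, -0.1, 0.2]
grip_width: 0.794
grip_force: 0.0
time_s: 39.7
eef_pos: [507.0, 53.2, 2.8]
ee_rot: [0.0, 0.146, 0.989, 0.0]
force: [0.6, 1.5, 0.6]
grip_width: 0.539
grip_force: 0.6
```

```bash
python3 -m crank '[[[0,0,0,0,0,0,44],[0,0,0,0,0,0,43],[0,0,0,0,0,0,42],[0,0,0,0,0,0,41],[0,0,0,0,0,0,40],[0,0,0,0,0,0,39],[0,0,0,0,0,0,38],[0,0,0,0,0,0,36]]]' 25
python3 -c "
from h import *
s,p,M=state();print((p[:2]-O)@YJ,p,s['force'],s['wrist_torque'],s['grip_width']*85.4)"
```

```text
time_s: 40.5
eef_pos: [506.9, 52.9, 3.0]
ee_rot: [0.0, 0.146, 0.989, -0.0]
force: [-1.9, -1.7, 5.9]
grip_width: 0.505
grip_force: 24.8
11.905843846374314 [506.89858077  52.91689717   3.02993049] [-1.8742427  -1.66067204  5.85506463] [-0.19008278  0.33691192 -0.12702075] 43.10087398685304
```

```bash
cat > m3.py <<'E'
from h import *
m,T=pose("wrist");i=capture("wrist");cv2.imwrite("pics/w16.png",i);XJ=np.array([YJ[1],-YJ[0]])
tm=camera_model("top"); 
def box(i,m,T,lo,hi,z,nm):
  h=cv2.cvtColor(i,cv2.COLOR_BGR2HSV); r=cv2.inRange(h,lo,hi)
  for c in cv2.findContours(r,0,1)[0]:
    if cv2.contourArea(c)>60:
      w=np.array([onz(m,T,*q[0],z)[:2]-O for q in c]); d=w@YJ; x=w@XJ
      print(nm,"d",np.percentile(d,[3,97]).round(1),"x",np.percentile(x,[3,97]).round(1),"n",len(c))
box(i,m,T,(0,150,100),(8,255,255),50,"red"); box(i,m,T,(22,150,100),(35,255,255),67,"yel")
E
python3 m3.py
python3 - <<'E'
import re
src=open('m3.py').read()
E
sed 's/i=capture("wrist");cv2.imwrite("pics\/w16.png",i)/i=cv2.imread("pics\/w15.png")/' m3.py > m4.py
python3 - <<'E'
from h import *
i=cv2.imread("pics/w16.png"); h=cv2.cvtColor(i,cv2.COLOR_BGR2HSV)
for n,lo,hi in(("red",(0,150,40),(8,255,255)),("yel",(20,150,40),(35,255,255))):
  n_,_,st,_=cv2.connectedComponentsWithStats(cv2.inRange(h,lo,hi)); print(n,[a.tolist() for a in st[1:] if a[4]>30])
g=cv2.inRange(h,(20,150,40),(35,255,255))//255*1+cv2.inRange(h,(0,150,40),(8,255,255))//255*2
v=h[...,2]
for r in range(200,330,5): print(r,"".join("r" if g[r,c]==2 else "y" if g[r,c]==1 and v[r,c]>110 else "o" if g[r,c]==1 else "." if v[r,c]<40 else "-" for c in range(180,330,2)))
E
```

```text
red d [25.9 33.8] x [-14.4  12.7] n 135
yel d [ 0.7 23.5] x [-21.1  19.8] n 272
red [[280, 210, 25, 75, 1254]]
yel [[229, 202, 57, 119, 6099]]
200 ---------------------------------------------------------------------------
205 ----------------------------ooooooooooooooooooooo--------------------------
210 ---------------------------ooooooooooooooooooooooorrr----------------------
215 ---------------------------ooooooooooooooooooooooo-rrrrrrrr.........-------
220 --------------------------ooooooooooooooooooooooooo-rrrrrrr-...............
225 --------------------------ooooooooooooooooooooooooo-rrrrrrrr-..............
230 -------------------------ooooooooooooooooooooooooooo-rrrrrrrr-.............
235 -------------------------yyyyyyyyyyyyyyyyyyyyyyyyyyyyrrrrrrrrrr-----.......
240 -------------..----------yyyyyyyyyyyyyyyyyyyyyyyyyyyy-rrrrrrrr..-----......
245 ------------...----------yyyyyyyyyyyyyyyyyyyyyyyyyyyyrrrrrrrrr...------....
250 -....------....----------yyyyyyyyyyyyyyyyyyyyyyyyyyyyrrrrrrrrr....------...
255 ....------.....----------yyyyyyyyyyyyyyyyyyyyyyyyyyyyrrrrrrrrr.....------
[... 422 characters left out ...]
----------yyyyyyyyyyyyyyyyyyyyyyyyyyy----------.............
290 ..............-----------yyyyyyyyyyyyyyyyyyyyyyyyyyy-----------............
295 ..............-----------yyyyyyyyyyyyyyyyyyyyyyyyyyy------------...........
300 .............------------yyyyyyyyyyyyyyyyyyyyyyyyyy-------------...........
305 ............-------------yyyyyyyyyyyyyyyyyyyyyyyyyyy-------------..........
310 ............-------------yyyyyyyyyyyyyyyyyyyyyyyyyyy-------------..........
315 ...........--------------yyyyyyyyyyyyyyyyyyyyyyyyyyy--------------.........
320 ..........--------------------------------------yy------------------.......
325 ..........---------------------------------------------------------........
```

The stack is upright and tight: tops run from d 0.7 to 23.5, and the tab's back is at 33.8, so it was pressed about 2.6 mm. The grip is steady at 25 N, so I'm handing in.

```bash
python3 -c "
from h import *
print(finish_job())"
```

```text
the job is handed in; nothing more can be done
None
```

I stood three shims in the gap, with no room for a fourth, pressed the tab about 2.6 mm until the stack was upright and tight, and handed the job in at about 41 s, still pinched at 25 N.

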